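Charge the battery pack in the third port

TASK

Put the loose tool battery pack on charge in the third port of the charging dock. Count the ports by touch from the left-hand end as the robot sees it: run a fingertip along the front ends of the guide rails, touching the first, then the second, then the third, to find the gap just after the third rail. Then, with the fingers, push the pack across the board until it stands before that gap and push it in until it is fully home against the charger: never lift or tip it or push it into another port, and leave everything else where it is.

Things in the scene. Friction and masses are not known exactly. Their poses are not given: they have to be found in the camera images.
- dock: Charging dock fixed to the bench: plywood board 360 (x) by 460 (y) by 12 mm thick with a black charger head 412 mm wide, 74 mm high, and six guide rails forming five ports. Origin: centre of the board's underside; x from the open loading side by the robot to the charger, y left along the ports, z up. The board is open and flat from x = -180 to +10 mm (the rails' front ends).
- port3_home (a point): The middle of the third port from the left, on the charger head's flat front face (dock x = +90 mm, y = 0) against which a pack comes to rest, level with the board's upper face; axes as the dock's. Five ports 80 mm apart, each a gap 68 mm wide between two rails. Ports 1 to 4 are empty; the fifth, at the right end, is taken.
- rail1: First guide rail from the left (the left end of the row): black plastic bar 80 mm long, 12 mm thick and 30 mm high on the dock's board, fixed, with a rounded front end (6 mm radius). Origin: the front end's foremost point, at the level of the board's upper face, which is 12 mm above the bench; x points along the rail to the charger head, y to the left.
- rail2: Second guide rail from the left, like the first, 80 mm to its right. Origin as for the first.
- rail3: Third guide rail from the left, like the first, 80 mm to the right of the second; it is the left side of the third port. Origin as for the first.
- rail4: Fourth guide rail from the left, like the first; it is the right side of the third port. Origin as for the first.
- pack_centre (a point): Centre, half-way up, of the loose, blocky tool battery pack on the open board before the right-hand ports: 90 mm long (x), 60 wide (y), 50 high, about 0.36 kg; the top 16 mm is a step 44 mm wide. x points to its contact end, which goes in first, and starts within 20 degrees of the dock's x. Slides at a few newtons. Home, its centre is 45 mm before the charger face, its rear 10 mm out of the rails.
- docked_pack_centre (a point): Centre, half-way up, of an identical pack already seated in the fifth port (right end); leave it alone. It also stands 10 mm out in front of the rails.
- tape_measure: Tape measure, 62 by 34 by 60 mm high, standing on the left part of the dock's board, near its front edge; leave it alone. Origin: centre of its underside.
- drill: Cordless drill without a pack, lying on its side on the bench to the left of the dock, about 180 by 190 mm and 60 mm high; leave it alone. Origin: under the middle of its barrel.
- bit_case: Grey screwdriver-bit case, 100 by 160 by 40 mm high, lying on the bench to the left; leave it alone. Origin: centre of its underside.
- wrench: Steel wrench, 190 mm long, lying on the bench to the right; leave it alone.
- tape_roll: Roll of tape, 104 mm across, 48 mm high, lying flat on the bench to the right of the dock; leave it alone. Origin: centre of its underside.
Mind the look-alikes: they are no part of the job. What is shaped like the part that bears pack_centre but red or turquoise is not meant.

How it is judged:
By the outcome, as a careful person would: the job done as asked, in the order asked, and still so for the second after the job is handed in, with the robot touching nothing.
It also fails if it takes over 69 s, if anything falls off the work surface, if the arm or the gripper's body presses on something with over 40 N, if the wrist force passes 120 N, or if a joint passes its speed limit or range.

ROBOT

A 6-joint arm with a two-finger parallel gripper is mounted at the origin on the work surface. World frame = base frame: x ahead of the robot, y to its left, z up, the work surface at z = 0. Lengths are in mm, angles in degrees, forces in N, time in s.
With the tool pointing down it reaches from about 350 to 950 mm from the base axis. Payload 17.4 kg.
Tool frame: the origin (TCP) lies on the centre line of the jaws, within the pads' length; the fingertips stand 11 mm ahead of it and the grasp point (between the pads) lies 8 mm behind it; y points along the fingers, x is the direction in which the jaws open and shut, and the axes are right-handed (so a half turn about y gives the same grasp; the last joint's range is limited). The gripper opens to 93 mm and grips with 3 to 60 N. Pads are 15 mm wide; open, the fingers measure 128 mm over their backs; the gripper's body (75 mm by 188 mm) begins 65 mm behind the grasp point.
Start: joints at [-69.145, 6.646, 82.598, -0, 90.757, -2.166], TCP at [263.967, -621.251, 194.746] pointing down, gripper open.
Joint ranges: [-162.19, 162.19], [-47.58, 125.68], [4.15, 143.07], [-65.23, 245.23], [0.69, 171.88], [-170.13, 170.13]. Speed limits (degrees/s): [108.29, 108.29, 127.2, 180, 180, 180].

INTERFACE

Orientations are given as [roll, pitch, yaw] about the fixed x, y, z axes, in that order (R = Rz(yaw) Ry(pitch) Rx(roll)).
In Python, from rig import sensors, viewer, env gives the robot as it stands.
- The arm moves only by the tool servo_tool, never from a script. Its argument "targets" is a list of rows, each an object of numbers: "wx", "wy", "wz": the turn, a rotation vector about the world's x, y, z in degrees; "tx", "ty", "tz": the shift along the world's x, y, z in m; "hand": the closure in counts, from 0 (fully open) to 255 (shut). A call has 1 to 10 rows; each row is the pose to reach, as a shift and turn from the pose commanded when the call began; what a row does not reach only later rows make up. A row lasts 1/10 s, in which the tool goes at most 50 mm and 8.59 degrees, less where a joint would pass 70% of its speed; a pose out of reach is approached as far as the arm can. A call with a gripper value outside its range is refused whole. The fingers move at their own pace and stop on an object; "force" is the grip in N (left out, the last holds). Time passes only in rows, so rows that repeat a pose let the fingers close. It gives the time, the measured TCP pose, the force and the opening at its end, in the units of the state.
- sensors.observe(): the state, without advancing time (a new reading comes with each control period).
- viewer.grab_frame(name): name is "scene" or "top" or "wrist"; returns a dict with "pixels" (420x560x3 uint8, blue, green, red), "mtx" (3x3 intrinsics, pixels), "T" (4x4, takes a point from camera to world coordinates); the wrist camera has in their place "T_tool_cam" (4x4, takes a point from camera to tool coordinates, whose origin is the TCP and whose axes are the tool frame's). Camera axes: x right, y down, z forward; pixel columns grow to the right and rows downward; lengths in mm; the calibration is good to about 2 mm. A picture is of the moment at which its call begins: read the wrist's pose just before it. There is no depth.
- env.hand_in(): hands the job in, once; it reports no verdict.
The state is a dict: "t": time; "joints": joint angles; "joint_velocities": joint speeds; "effort": joint torques, N m; "tool_pos": TCP position; "ee_rot": TCP orientation; "wrist_force": force on the tool from outside, world axes, zero at the start; "torque": the same for the moment, N m; "width": finger opening in mm.
Only numpy, scipy, OpenCV 4.12 (cv2) and the standard library are available. Lean on these libraries where they do the work, as an engineer would, in place of code of your own. Each camera call takes 0.05 s, during which the arm holds its last target.

## Working session

There is one attempt and no reset: what is moved stays moved. The work goes in short steps, Python scripts to look and compute and a tool call to move; the robot and the scene stay as the last step left them, time stands still between calls to the robot, and variables do not carry over. Pictures are saved under pics/ and viewed, and the job is handed in when it is done.

Besides the shell and the picture viewer there is one more tool, called after ">>>" as a command line: name --argument value ..., lists and objects as JSON in quotes. servo_tool: Moves the arm, as the interface text tells. Its arguments: {"type":"object","properties":{"targets":{"type":"array","items":{"type":"object","properties":{"wx":{"type":"number"},"wy":{"type":"number"},"wz":{"type":"number"},"tx":{"type":"number"},"ty":{"type":"number"},"tz":{"type":"number"},"hand":{"type":"number"}}}},"force":{"type":"number"}},"required":["targets"]}

```bash
ls; mkdir -p pics; python3 - <<'E'
from rig import sensors, viewer, env
import cv2,numpy as np
print(sensors.observe())
for n in ["scene","top","wrist"]:
    f=viewer.grab_frame(n); cv2.imwrite(f"pics/a_{n}.png",f["pixels"]); print(n,f["mtx"],f.get("T",f.get("T_tool_cam")))
E
```

```text
pics
{'t': 0.0, 'joints': array([-6.91426034e+01,  6.67529545e+00,  8.26347324e+01,  7.02159769e-04,
        9.07565032e+01, -2.16703959e+00]), 'joint_velocities': array([-0.02740033,  0.00791541, -0.00665012,  0.00237455,  0.00293784,
        0.00981312]), 'effort': array([ 6.26597262e-05, -7.21267319e+01, -6.22609377e+01,  7.80740543e-02,
        2.37303885e-02, -4.59366424e-05]), 'tool_pos': array([ 263.91020736, -621.02576701,  194.00240162]), 'ee_rot': array([-8.99967827e+01,  6.64569242e-02, -6.69755531e+01]), 'wrist_force': array([-0.37002062,  0.69769537, -0.44168973]), 'torque': array([0.02219838, 0.05249775, 0.00461323]), 'width': 92.91502496257557}
scene [[404.91888141   0.         286.45739416]
 [  0.         404.91888141 208.0388941 ]
 [  0.           0.           1.        ]] [[ 5.31557517e-01  5.18938337e-01 -6.69439772e-01  1.24936727e+03]
 [ 8.46892386e-01 -3.11778655e-01  4.30775297e-01 -4.91286966e+02]
 [ 1.48287845e-02 -7.95925293e-01 -6.05213214e-01  7.62717137e+02]
 [ 0.00000000e+00  0.00000000e+00  0.00000000e+00  1.00000000e+00]]
top [[442.84069008   0.         275.13473685]
 [  0.         442.84069008 207.90732558]
 [  0.           0.           1.        ]] [[-4.84756455e-03 -9.97932016e-01  6.40951912e-02  3.75639561e+02]
 [-9.99893583e-01  3.95520198e-03 -1.40420208e-02  1.99280213e+01]
 [ 1.37594727e-02 -6.41564400e-02 -9.97844992e-01  1.39919611e+03]
 [ 0.00000000e+00  0.00000000e+00  0.00000000e+00  1.00000000e+00]]
wrist [[363.80065702   0.         277.90422815]
 [  0.         363.80065702 207.65783069]
 [  0.           0.           1.        ]] [[ 9.99999926e-01 -4.09828101e-05 -3.83181636e-04  4.46467162e-01]
 [ 3.59406883e-04 -2.59591013e-01  9.65718581e-01 -1.89882601e+02]
 [-1.39048370e-04 -9.65718647e-01 -2.59590978e-01  7.19706753e+01]
 [ 0.00000000e+00  0.00000000e+00  0.00000000e+00  1.00000000e+00]]
```

View pics/a_top.png

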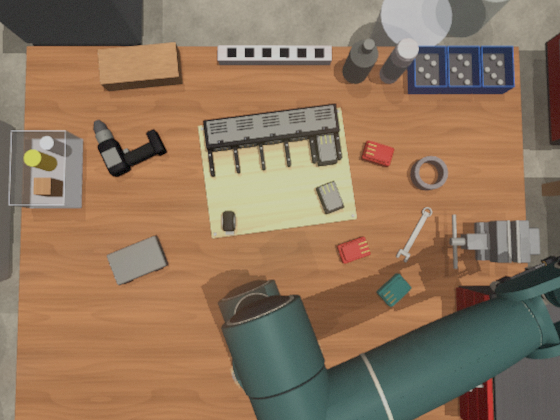

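View pics/a_scene.png

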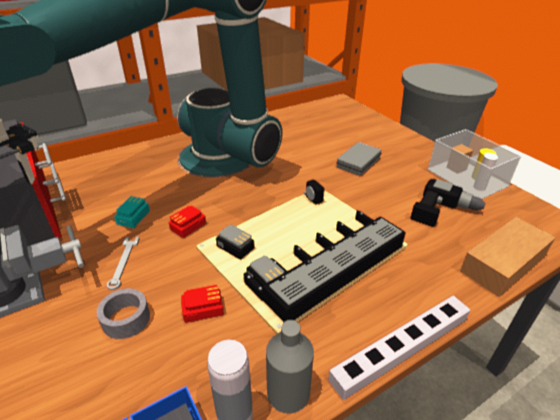

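View pics/a_wrist.png

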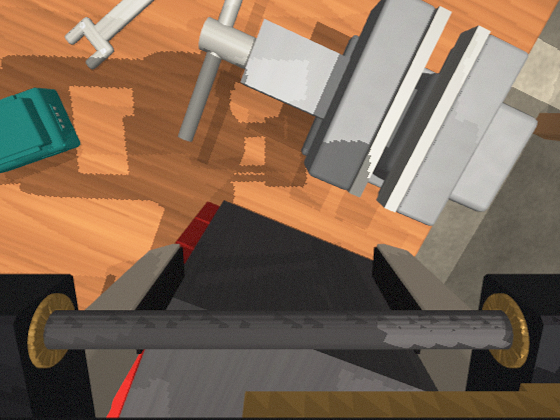

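Top view: the row is at (205–340, 105–165). Candidates for the loose pack are the black/grey pack at (330,197), the seated one at (325,150), red ones at (378,153) and (354,250), and a turquoise one at (395,290). The pack at (330,197) fits: loose, on the open board, neither red nor turquoise. I'll confirm this in an enlarged crop.

```bash
python3 - <<'E'
import cv2
a=cv2.imread("pics/a_top.png")[95:245,190:365]
cv2.imwrite("pics/b_top.png",cv2.resize(a,None,fx=4,fy=4,interpolation=cv2.INTER_CUBIC))
a=cv2.imread("pics/a_scene.png")[165:325,190:415]
cv2.imwrite("pics/b_scene.png",cv2.resize(a,None,fx=3.5,fy=3.5,interpolation=cv2.INTER_CUBIC))
E
```

```text
(no output)
```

View pics/b_top.png

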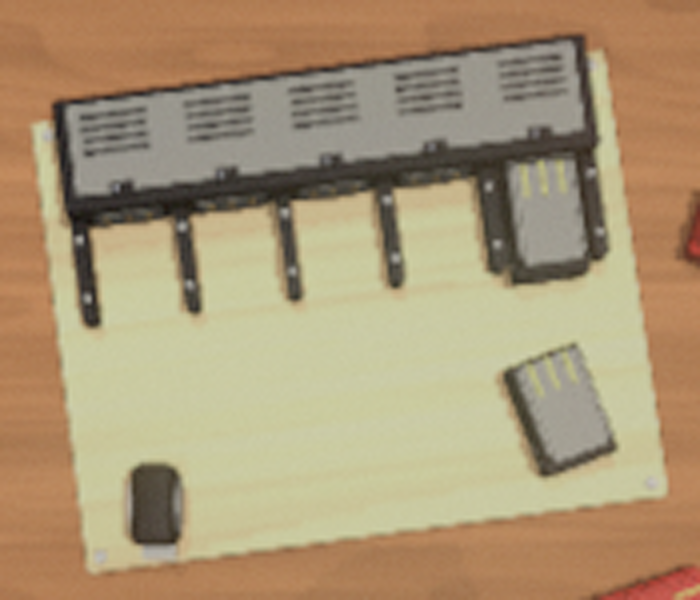

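View pics/b_scene.png

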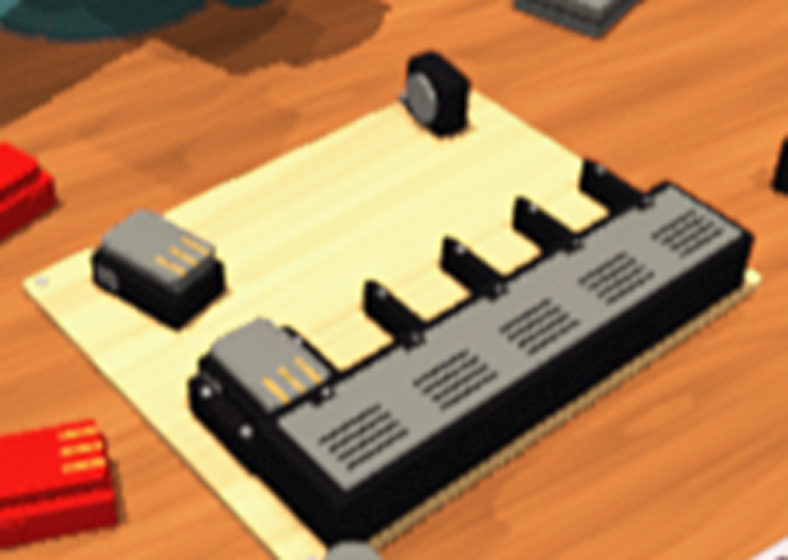

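```bash
cat > h.py <<'E'
import numpy as np,cv2
from rig import sensors,viewer,env
def ray(f,uv,z,T=None):
    uv=np.atleast_2d(uv).astype(float); T=f["T"] if T is None else T
    d=np.c_[uv,np.ones(len(uv))]@np.linalg.inv(f["mtx"]).T@T[:3,:3].T
    o=T[:3,3]; return o+d*((z-o[2])/d[:,2:])
def proj(f,P,T=None):
    T=f["T"] if T is None else T
    p=(np.atleast_2d(P)-T[:3,3])@T[:3,:3]; p=p@f["mtx"].T; return p[:,:2]/p[:,2:]
E
python3 - <<'E'
from h import *
f=viewer.grab_frame("top"); im=f["pixels"]
hsv=cv2.cvtColor(im,cv2.COLOR_BGR2HSV)
for n,c in dict(board=(250,190),wood=(200,330),packtop=(331,197),rail=(211,163),docktop=(327,147)).items(): print(n,hsv[c[1],c[0]])
m=cv2.inRange(hsv,(20,40,120),(40,140,255)); m[:95]=0;m[245:]=0;m[:,:190]=0;m[:,365:]=0
m=cv2.morphologyEx(m,cv2.MORPH_OPEN,np.ones((2,2)))
n,l,s,c=cv2.connectedComponentsWithStats(m); k=1+np.argmax(s[1:,4]); print(s[k])
cs,_=cv2.findContours((l==k).astype(np.uint8),cv2.RETR_EXTERNAL,cv2.CHAIN_APPROX_NONE)
h=cv2.convexHull(max(cs,key=len))
W=ray(f,h[:,0],12)[:,:2]
r=cv2.minAreaRect(W.astype(np.float32)); print("board",r, cv2.boxPoints(r))
# pack top
g=cv2.inRange(hsv,(0,0,90),(180,40,200)); g[:170]=0;g[222:]=0;g[:,:310]=0;g[:,350:]=0
cs,_=cv2.findContours(g,cv2.RETR_EXTERNAL,cv2.CHAIN_APPROX_NONE)
q=max(cs,key=cv2.contourArea);print(cv2.contourArea(q))
r=cv2.minAreaRect(ray(f,q[:,0],62)[:,:2].astype(np.float32)); print("pack",r)
# docked/loose cross-check; rail tips from crop pixels
tips=np.array([[92,325],[195,312],[294,299],[396,286]])/4+[190-.4,95-.4]
print(ray(f,tips,42)[:,:2].round(1))
E
```

```text
board [ 30  52 202]
wood [ 13 133 172]
packtop [ 23  25 165]
rail [18 43 59]
docktop [ 21  22 160]
[  199   109   159   130 10328]
board ((574.506591796875, -8.259124755859375), (358.0163879394531, 459.583251953125), 7.424098491668701) [[ 367.307    196.47601]
 [ 426.69104 -259.25452]
 [ 781.7062  -212.99426]
 [ 722.32214  242.73627]]
328.0
pack ((496.6658630371094, -167.42225646972656), (77.96987915039062, 52.78023910522461), 21.157516479492188)
[[562.5 193. ]
 [572.4 113.7]
 [582.3  37.4]
 [592.2 -41.4]]
```

>>> servo_tool --targets '[{"tz": 0.05},{"tx": 0.216,"ty": 0.651,"tz": 0.055,"wz": 74.4,"hand": 255},{"tx": 0.216,"ty": 0.651,"tz": 0.055,"wz": 74.4,"hand": 255},{"tx": 0.216,"ty": 0.651,"tz": 0.055,"wz": 74.4,"hand": 255},{"tx": 0.216,"ty": 0.651,"tz": 0.055,"wz": 74.4,"hand": 255},{"tx": 0.216,"ty": 0.651,"tz": 0.055,"wz": 74.4,"hand": 255},{"tx": 0.216,"ty": 0.651,"tz": 0.055,"wz": 74.4,"hand": 255},{"tx": 0.216,"ty": 0.651,"tz": 0.055,"wz": 74.4,"hand": 255},{"tx": 0.216,"ty": 0.651,"tz": 0.055,"wz": 74.4,"hand": 255},{"tx": 0.216,"ty": 0.651,"tz": 0.055,"wz": 74.4,"hand": 255}]' --force 10

```text
invalid input
```

>>> servo_tool --targets '[{"wx": 0,"wy": 0,"wz": 0,"tx": 0,"ty": 0,"tz": 0.05,"hand": 255}]' --force 10

```text
t: 0.3
tool_pos: [263.2, -619.4, 237.9]
ee_rot: [-90.0, 0.6, -67.0]
wrist_force: [0.4, 0.4, 0.3]
width: 88.9
```

>>> servo_tool --targets '[{"wx": 0,"wy": 0,"wz": 74.4,"tx": 0.216,"ty": 0.651,"tz": 0.005,"hand": 255},{"wx": 0,"wy": 0,"wz": 74.4,"tx": 0.216,"ty": 0.651,"tz": 0.005,"hand": 255},{"wx": 0,"wy": 0,"wz": 74.4,"tx": 0.216,"ty": 0.651,"tz": 0.005,"hand": 255},{"wx": 0,"wy": 0,"wz": 74.4,"tx": 0.216,"ty": 0.651,"tz": 0.005,"hand": 255},{"wx": 0,"wy": 0,"wz": 74.4,"tx": 0.216,"ty": 0.651,"tz": 0.005,"hand": 255},{"wx": 0,"wy": 0,"wz": 74.4,"tx": 0.216,"ty": 0.651,"tz": 0.005,"hand": 255},{"wx": 0,"wy": 0,"wz": 74.4,"tx": 0.216,"ty": 0.651,"tz": 0.005,"hand": 255},{"wx": 0,"wy": 0,"wz": 74.4,"tx": 0.216,"ty": 0.651,"tz": 0.005,"hand": 255},{"wx": 0,"wy": 0,"wz": 74.4,"tx": 0.216,"ty": 0.651,"tz": 0.005,"hand": 255},{"wx": 0,"wy": 0,"wz": 74.4,"tx": 0.216,"ty": 0.651,"tz": 0.005,"hand": 255}]'

```text
t: 1.3
tool_pos: [421.4, -144.7, 248.5]
ee_rot: [-90.0, -0.0, 7.6]
wrist_force: [0.0, -0.9, -0.1]
width: 9.4
```

```bash
python3 - <<'E'
from h import *
s=sensors.observe();print(s["tool_pos"],s["ee_rot"])
f=viewer.grab_frame("wrist"); cv2.imwrite("pics/c_wrist.png",f["pixels"]); np.savez("c.npz",p=s["tool_pos"],r=s["ee_rot"])
E
```

```text
[ 421.42274673 -144.73758649  248.52531129] [-9.00141151e+01 -2.91775238e-02  7.62296920e+00]
```

View pics/c_wrist.png

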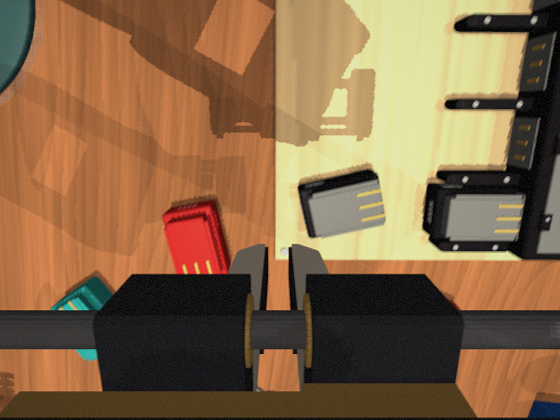

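>>> servo_tool --targets '[{"wx": 0,"wy": 0,"wz": 0,"tx": 0.059,"ty": 0.175,"tz": 0.0,"hand": 255},{"wx": 0,"wy": 0,"wz": 0,"tx": 0.059,"ty": 0.175,"tz": 0.0,"hand": 255},{"wx": 0,"wy": 0,"wz": 0,"tx": 0.059,"ty": 0.175,"tz": 0.0,"hand": 255},{"wx": 0,"wy": 0,"wz": 0,"tx": 0.059,"ty": 0.175,"tz": 0.0,"hand": 255},{"wx": 0,"wy": 0,"wz": 0,"tx": 0.059,"ty": 0.175,"tz": 0.0,"hand": 255}]'

```text
t: 1.85
tool_pos: [480.9, 31.5, 247.9]
ee_rot: [-90.0, 0.0, 7.6]
wrist_force: [-0.3, 0.6, -0.3]
width: 0.6
```

The wrist view shows the loose pack at (342,203), the seated one at (487,217), red at (196,240), rail tips at (460,24), (449,103) and (441,180), and turquoise at (85,300). This confirms the black/grey pack on the open board.

```bash
python3 - <<'E'
from h import *
s=sensors.observe();print(s["tool_pos"],s["ee_rot"])
f=viewer.grab_frame("wrist"); cv2.imwrite("pics/d_wrist.png",f["pixels"]); np.savez("d.npz",p=s["tool_pos"],r=s["ee_rot"])
E
```

```text
[480.92894642  31.53808791 247.93419249] [-8.99587987e+01  3.97845886e-02  7.64697111e+00]
```

View pics/d_wrist.png

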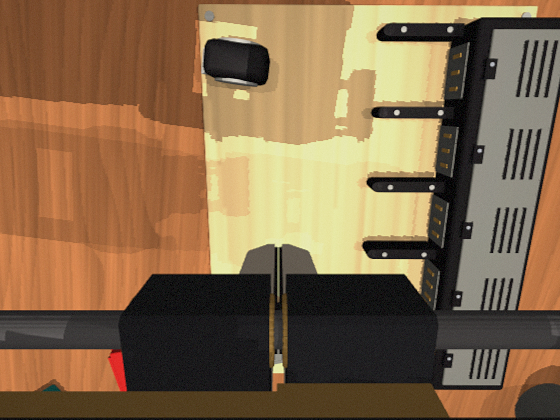

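Rail tips here are at (378,33), (372,112), (367,183) and (363,248). The screw dots on the rail tops give the centrelines.

```bash
cat >> h.py <<'E'
from scipy.spatial.transform import Rotation as Ro
TC=None
def wT(f,p,r):
    A=np.eye(4);A[:3,:3]=Ro.from_euler("xyz",r,degrees=True).as_matrix();A[:3,3]=p
    return A@f["T_tool_cam"]
E
python3 - <<'E'
from h import *
f=viewer.grab_frame("wrist"); 
d=np.load("d.npz"); T=wT(f,d["p"],d["r"]); im=cv2.imread("pics/d_wrist.png"); g=cv2.cvtColor(im,cv2.COLOR_BGR2GRAY)
tips=[];scr=[]
for c in [(378,32),(372,112),(367,183),(363,248)]:
    sub=(g[c[1]-13:c[1]+14,c[0]-12:c[0]+85]).copy()
    dark=(sub<60).astype(np.uint8); n,l,s,_=cv2.connectedComponentsWithStats(dark); k=1+np.argmax(s[1:,4])
    ys,xs=np.where(l==k); x0=xs.min(); tips.append((c[0]-12+x0, c[1]-13+ys[xs<=x0+1].mean()))
    # screws
    h=cv2.morphologyEx(dark,cv2.MORPH_CLOSE,np.ones((9,9)))
    b=((sub>90)&(h>0)).astype(np.uint8); n,l,s,ce=cv2.connectedComponentsWithStats(b)
    for i in range(1,n):
        if 4<=s[i,4]<=60: scr.append((c[0]-12+ce[i,0],c[1]-13+ce[i,1])); 
tips=np.array(tips);print(tips); t=ray(f,tips-[.5,0],12,T)[:,:2];print("tips z12",t.round(1))
print(np.round(scr,1)); w=ray(f,scr,42,T)[:,:2];print("screws",w.round(1))
th=np.radians(7.42);R=np.array([[np.cos(th),-np.sin(th)],[np.sin(th),np.cos(th)]]);c0=np.array([574.5,-8.3])
print("dockframe tips",((t-c0)@R).round(1)," scr",((w-c0)@R).round(1))
# pack in c
d=np.load("c.npz"); T=wT(f,d["p"],d["r"]); im=cv2.imread("pics/c_wrist.png"); hsv=cv2.cvtColor(im,cv2.COLOR_BGR2HSV)
m=cv2.inRange(hsv,(0,0,85),(180,45,200)); z=np.zeros_like(m); z[160:245,295:392]=m[160:245,295:392]
cs,_=cv2.findContours(z,cv2.RETR_EXTERNAL,cv2.CHAIN_APPROX_NONE);q=max(cs,key=cv2.contourArea)
r=cv2.minAreaRect(ray(f,q[:,0],62,T)[:,:2].astype(np.float32));print("packtop",r,((np.array(r[0])-c0)@R).round(1)); print(cv2.boxPoints(cv2.minAreaRect(q)))
E
```

```text
[[377.          35.5       ]
 [371.         112.11111111]
 [367.         182.        ]
 [363.         245.5       ]]
tips z12 [[566.4 193.2]
 [575.8 114.1]
 [587.   34.5]
 [597.8 -45.3]]
[[393.5  20.5]
 [436.   20.5]
 [460.5  20.5]
 [403.6  29. ]
 [449.7  29.2]
 [449.2  43.2]
 [396.4 112.4]
 [440.4 112.4]
 [451.  173. ]
 [389.9 186.8]
 [431.5 187. ]
 [437.5 236. ]
 [443.5 235.5]
 [442.2 242.9]
 [384.1 254. ]
 [423.6 254.2]]
screws [[573.6 202.5]
 [615.3 208.1]
 [639.4 211.3]
 [585.2 196.3]
 [630.8 202.2]
 [633.5 189.6]
 [595.5 116.6]
 [641.4 122.8]
 [668.9  61.5]
 [605.7  37.4]
 [651.5  43.3]
 [672.2 -11.9]
 [678.9 -10.4]
 [679.7 -19.4]
 [616.  -41.9]
 [661.7 -36. ]]
dockframe tips [[ 18.  200.9]
 [ 17.1 121.2]
 [ 17.9  40.8]
 [ 18.3 -39.7]]  scr [[ 26.3 209.1]
 [ 68.4 209.3]
 [ 92.7 209.4]
 [ 37.1 201.5]
 [ 83.  201.4]
 [ 84.1 188.6]
 [ 36.9 121.2]
 [ 83.3 121.4]
 [102.6  57. ]
 [ 36.8  41.2]
 [ 83.   41.2]
 [ 96.4 -16.2]
 [103.2 -15.6]
 [102.9 -24.6]
 [ 36.8 -38.7]
 [ 82.8 -38.7]]
packtop ((498.6263122558594, -166.14486694335938), (76.74718475341797, 50.69593811035156), 20.688629150390625) [ -95.6 -146.7]
[[306.24765 194.21867]
 [377.61404 178.64784]
 [387.28525 222.97414]
 [315.91885 238.54497]]
```

>>> servo_tool --targets '[{"wx": 0,"wy": 0,"wz": -0.2,"tx": 0.029,"ty": 0.154,"tz": -0.1,"hand": 255},{"wx": 0,"wy": 0,"wz": -0.2,"tx": 0.029,"ty": 0.154,"tz": -0.1,"hand": 255},{"wx": 0,"wy": 0,"wz": -0.2,"tx": 0.029,"ty": 0.154,"tz": -0.1,"hand": 255},{"wx": 0,"wy": 0,"wz": -0.2,"tx": 0.029,"ty": 0.154,"tz": -0.1,"hand": 255},{"wx": 0,"wy": 0,"wz": -0.2,"tx": 0.029,"ty": 0.154,"tz": -0.212,"hand": 255},{"wx": 0,"wy": 0,"wz": -0.2,"tx": 0.029,"ty": 0.154,"tz": -0.212,"hand": 255},{"wx": 0,"wy": 0,"wz": -0.2,"tx": 0.029,"ty": 0.154,"tz": -0.212,"hand": 255},{"wx": 0,"wy": 0,"wz": -0.2,"tx": 0.029,"ty": 0.154,"tz": -0.212,"hand": 255}]'

```text
t: 2.75
tool_pos: [508.9, 181.0, 35.6]
ee_rot: [-90.0, 0.2, 7.1]
wrist_force: [0.4, 0.2, 0.6]
width: 0.5
```

```bash
python3 - <<'E'
from h import *
s=sensors.observe();print(s["tool_pos"],s["ee_rot"],s["wrist_force"])
for n in ("wrist","scene"): cv2.imwrite(f"pics/e_{n}.png",viewer.grab_frame(n)["pixels"])
a=cv2.imread("pics/e_scene.png")[120:320,250:450]; cv2.imwrite("pics/e_scenec.png",cv2.resize(a,None,fx=3,fy=3))
E
```

```text
[508.911297   181.03187641  35.61465252] [-90.03171171   0.15155688   7.137637  ] [0.40199892 0.21072544 0.5970489 ]
```

View pics/e_wrist.png

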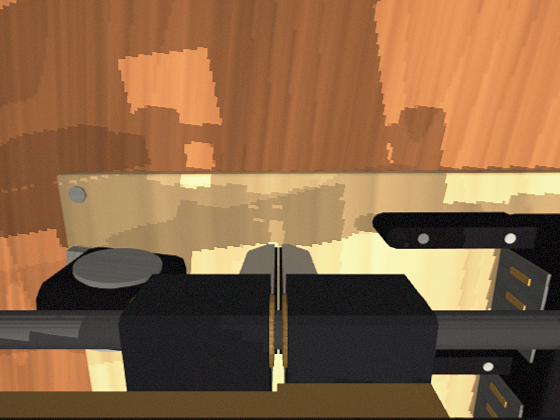

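View pics/e_scenec.png

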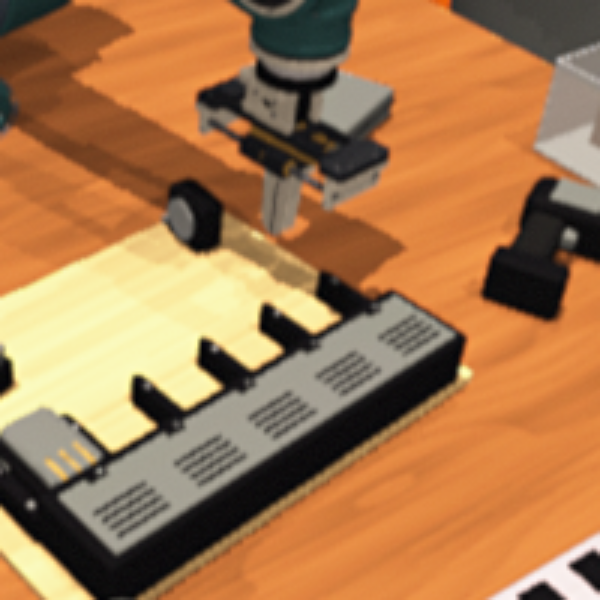

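>>> servo_tool --targets '[{"wx": 0,"wy": 0,"wz": 0,"tx": 0.01,"ty": 0.0013,"tz": 0,"hand": 255},{"wx": 0,"wy": 0,"wz": 0,"tx": 0.02,"ty": 0.0026,"tz": 0,"hand": 255}]'

```text
t: 3.05
tool_pos: [531.3, 185.1, 38.7]
ee_rot: [-90.0, -0.2, 7.2]
wrist_force: [0.1, 0.1, 1.0]
width: 0.2
```

>>> servo_tool --targets '[{"wx": 0,"wy": 0,"wz": 0.2,"tx": 0.003,"ty": 0.003,"tz": 0,"hand": 255},{"wx": 0,"wy": 0,"wz": 0.2,"tx": 0.005,"ty": 0.0045,"tz": 0,"hand": 255}]'

```text
t: 3.25
tool_pos: [535.1, 189.7, 36.8]
ee_rot: [-90.0, -0.0, 7.4]
wrist_force: [0.7, 0.2, 1.2]
width: 0.6
```

>>> servo_tool --targets '[{"wx": 0,"wy": 0,"wz": 0,"tx": 0.002,"ty": 0.0003,"tz": 0,"hand": 255}]'

```text
t: 3.35
tool_pos: [536.6, 189.9, 36.4]
ee_rot: [-90.0, 0.0, 7.4]
wrist_force: [-0.4, -0.0, -0.9]
width: 0.4
```

>>> servo_tool --targets '[{"wx": 0,"wy": 0,"wz": 0,"tx": 0.002,"ty": 0.0003,"tz": 0,"hand": 255}]'

```text
t: 3.45
tool_pos: [538.5, 190.1, 36.4]
ee_rot: [-90.0, 0.0, 7.4]
wrist_force: [-0.3, 0.3, -0.1]
width: 0.3
```

>>> servo_tool --targets '[{"wx": 0,"wy": 0,"wz": 0,"tx": 0.002,"ty": 0.0003,"tz": 0,"hand": 255},{"wx": 0,"wy": 0,"wz": 0,"tx": 0.003,"ty": 0.0004,"tz": 0,"hand": 255}]'

```text
t: 3.65
tool_pos: [541.5, 190.4, 36.4]
ee_rot: [-90.0, 0.0, 7.4]
wrist_force: [-0.4, -0.5, -0.6]
width: 0.6
```

>>> servo_tool --targets '[{"wx": 0,"wy": 0,"wz": 0,"tx": 0.0015,"ty": 0.0002,"tz": 0,"hand": 255}]'

```text
t: 3.75
tool_pos: [542.9, 190.6, 36.4]
ee_rot: [-90.0, 0.0, 7.4]
wrist_force: [0.7, -0.0, 0.5]
width: 0.3
```

>>> servo_tool --targets '[{"wx": 0,"wy": 0,"wz": 0,"tx": 0.0015,"ty": 0.0002,"tz": 0,"hand": 255}]'

```text
t: 3.85
tool_pos: [544.5, 190.8, 36.4]
ee_rot: [-90.0, 0.0, 7.4]
wrist_force: [0.3, 0.1, 0.9]
width: 0.6
```

>>> servo_tool --targets '[{"wx": 0,"wy": 0,"wz": 0,"tx": 0.0015,"ty": 0.0002,"tz": 0,"hand": 255}]'

```text
t: 3.95
tool_pos: [546.0, 191.0, 36.4]
ee_rot: [-90.0, -0.0, 7.4]
wrist_force: [0.2, 0.1, 0.3]
width: 0.3
```

>>> servo_tool --targets '[{"wx": 0,"wy": 0,"wz": 0,"tx": 0.0015,"ty": 0.0002,"tz": 0,"hand": 255}]'

```text
t: 4.05
tool_pos: [547.6, 191.2, 36.4]
ee_rot: [-90.0, -0.0, 7.4]
wrist_force: [-0.0, 1.1, -0.0]
width: 0.3
```

>>> servo_tool --targets '[{"wx": 0,"wy": 0,"wz": 0,"tx": 0.0015,"ty": 0.0002,"tz": 0,"hand": 255}]'

```text
t: 4.15
tool_pos: [549.0, 191.4, 36.4]
ee_rot: [-90.0, 0.0, 7.4]
wrist_force: [-0.3, 1.0, -0.4]
width: 0.6
```

Let me look at the gap between the fingertip and the rail.

```bash
python3 - <<'E'
from h import *
a=viewer.grab_frame("wrist")["pixels"][180:300,200:480]; cv2.imwrite("pics/f_w.png",cv2.resize(a,None,fx=2.8,fy=2.8))
E
```

```text
(no output)
```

View pics/f_w.png

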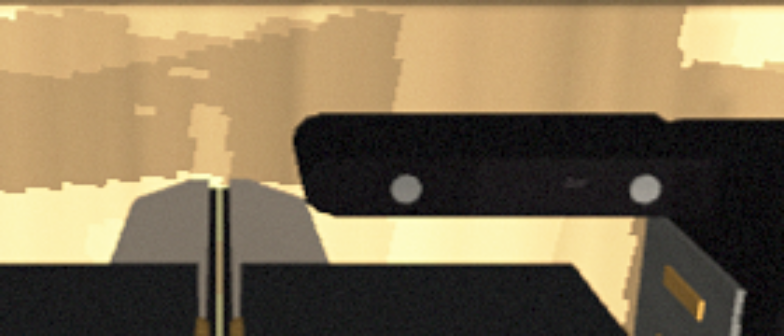

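>>> servo_tool --targets '[{"wx": 0,"wy": 0,"wz": 0,"tx": 0.0,"ty": 0.0,"tz": 0.008,"hand": 255},{"wx": 0,"wy": 0,"wz": 0,"tx": 0.0015,"ty": 0.0002,"tz": 0.008,"hand": 255}]'

```text
t: 4.4
tool_pos: [550.9, 191.8, 45.7]
ee_rot: [-90.0, -0.1, 7.4]
wrist_force: [0.8, 0.7, 0.1]
width: 0.2
```

>>> servo_tool --targets '[{"wx": 0,"wy": 0,"wz": 0,"tx": 0.0015,"ty": 0.0002,"tz": 0,"hand": 255}]'

```text
t: 4.5
tool_pos: [552.2, 191.9, 44.9]
ee_rot: [-90.0, -0.0, 7.4]
wrist_force: [0.8, -0.1, -0.9]
width: 0.2
```

>>> servo_tool --targets '[{"wx": 0,"wy": 0,"wz": 0,"tx": 0.0015,"ty": 0.0002,"tz": 0,"hand": 255}]'

```text
t: 4.6
tool_pos: [553.5, 192.0, 44.4]
ee_rot: [-90.0, -0.0, 7.4]
wrist_force: [-0.1, -0.5, 0.1]
width: 0.3
```

>>> servo_tool --targets '[{"wx": 0,"wy": 0,"wz": 0,"tx": 0.001,"ty": 0.0001,"tz": 0,"hand": 255}]'

```text
t: 4.7
tool_pos: [554.5, 192.1, 44.2]
ee_rot: [-90.0, 0.0, 7.4]
wrist_force: [-1.0, 0.0, 0.2]
width: 0.4
```

>>> servo_tool --targets '[{"wx": 0,"wy": 0,"wz": 0,"tx": 0.001,"ty": 0.0001,"tz": 0,"hand": 255}]'

```text
t: 4.8
tool_pos: [555.5, 192.2, 44.3]
ee_rot: [-90.0, 0.0, 7.4]
wrist_force: [-0.6, -0.6, -0.5]
width: 0.6
```

>>> servo_tool --targets '[{"wx": 0,"wy": 0,"wz": 0,"tx": 0.001,"ty": 0.0001,"tz": 0,"hand": 255}]'

```text
t: 4.9
tool_pos: [556.5, 192.3, 44.3]
ee_rot: [-90.0, 0.0, 7.4]
wrist_force: [0.8, -0.4, -0.7]
width: 0.3
```

>>> servo_tool --targets '[{"wx": 0,"wy": 0,"wz": 0,"tx": 0.001,"ty": 0.0001,"tz": 0,"hand": 255}]'

```text
t: 5.0
tool_pos: [557.5, 192.4, 44.3]
ee_rot: [-90.0, 0.0, 7.4]
wrist_force: [-0.5, 0.0, 0.6]
width: 0.7
```

```bash
python3 - <<'E'
from h import *
a=viewer.grab_frame("wrist")["pixels"][180:300,200:480]; cv2.imwrite("pics/g_w.png",cv2.resize(a,None,fx=2.8,fy=2.8))
E
```

```text
(no output)
```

View pics/g_w.png

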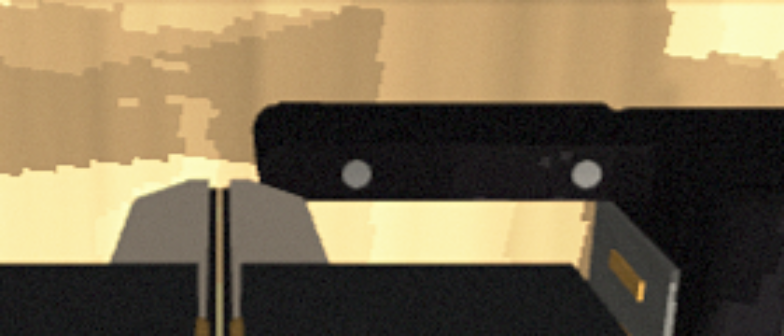

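>>> servo_tool --targets '[{"wx": 0,"wy": 0,"wz": 0,"tx": 0.001,"ty": 0.0001,"tz": 0,"hand": 255}]'

```text
t: 5.15
tool_pos: [558.4, 192.5, 44.3]
ee_rot: [-90.0, 0.0, 7.4]
wrist_force: [0.7, -1.1, 0.2]
width: 0.6
```

>>> servo_tool --targets '[{"wx": 0,"wy": 0,"wz": 0,"tx": 0.001,"ty": 0.0001,"tz": 0,"hand": 255}]'

```text
t: 5.25
tool_pos: [559.5, 192.6, 44.4]
ee_rot: [-90.0, 0.0, 7.4]
wrist_force: [-0.5, -0.2, -0.5]
width: 0.3
```

>>> servo_tool --targets '[{"wx": 0,"wy": 0,"wz": 0,"tx": 0.001,"ty": 0.0001,"tz": 0,"hand": 255}]'

```text
t: 5.35
tool_pos: [560.5, 192.7, 44.4]
ee_rot: [-90.0, -0.0, 7.4]
wrist_force: [-0.3, -1.2, 0.3]
width: 0.6
```

>>> servo_tool --targets '[{"wx": 0,"wy": 0,"wz": 0,"tx": 0.001,"ty": 0.0001,"tz": 0,"hand": 255}]'

```text
t: 5.45
tool_pos: [561.5, 192.8, 44.4]
ee_rot: [-90.0, -0.0, 7.4]
wrist_force: [1.0, 0.0, 0.6]
width: 0.5
```

>>> servo_tool --targets '[{"wx": 0,"wy": 0,"wz": 0,"tx": 0.001,"ty": 0.0001,"tz": 0,"hand": 255}]'

```text
t: 5.55
tool_pos: [562.5, 192.9, 44.4]
ee_rot: [-90.0, 0.0, 7.4]
wrist_force: [-0.1, -0.5, -0.8]
width: 1.0
```

>>> servo_tool --targets '[{"wx": 0,"wy": 0,"wz": 0,"tx": 0.001,"ty": 0.0001,"tz": 0,"hand": 255}]'

```text
t: 5.65
tool_pos: [563.5, 193.0, 44.4]
ee_rot: [-90.0, -0.0, 7.4]
wrist_force: [0.4, 0.0, -0.4]
width: 0.6
```

```bash
python3 - <<'E'
from h import *
a=viewer.grab_frame("wrist")["pixels"][180:300,200:480]; a=cv2.resize(a,None,fx=2.8,fy=2.8)
b=viewer.grab_frame("scene")["pixels"][190:270,310:420]; b=cv2.resize(b,None,fx=3.2,fy=3.2)
cv2.imwrite("pics/h_w.png",a);cv2.imwrite("pics/h_s.png",cv2.resize(b,None,fx=2,fy=2))
E
```

```text
(no output)
```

View pics/h_w.png

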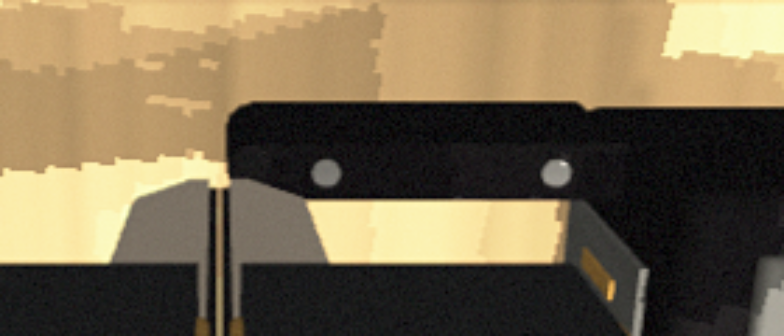

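View pics/h_s.png

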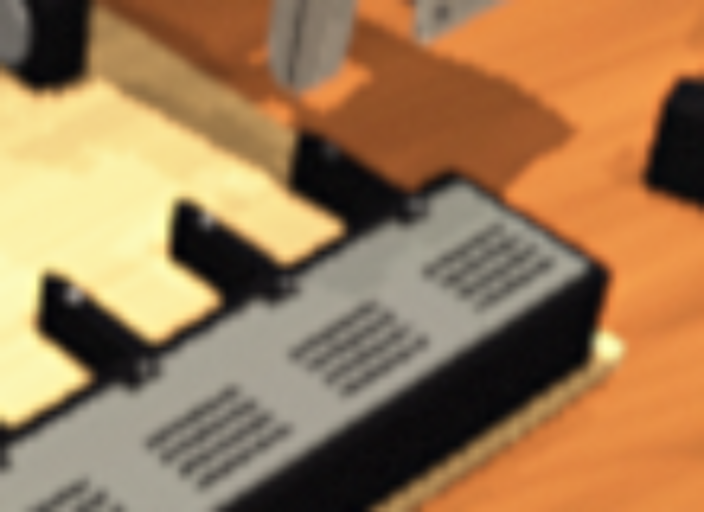

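```bash
python3 - <<'E'
from h import *
s=sensors.observe(); p=s["tool_pos"];print(p,s["ee_rot"])
f=viewer.grab_frame("scene")
for dz in (-11,-5,0,5,11): print(dz,proj(f,p+[0,0,dz]).round(1))
th=np.radians(7.4);R=np.array([[np.cos(th),-np.sin(th)],[np.sin(th),np.cos(th)]])
print("rail1 tip ray z42",ray(f,(356.9,210.3),42)[0].round(1))
c=np.array([575.4,-7])
for y in (200,120,40,-40): 
  for z in (12,42): print(y,z,proj(f,np.r_[c+R@[10,y],z]).round(1))
f=viewer.grab_frame("wrist");T=wT(f,p,s["ee_rot"])
print("wrist tip",proj(f,p+[0,0,-11],T), [proj(f,np.r_[p[:2]+R@[0,o],p[2]-11],T).round(1) for o in(7.5,-7.5)])
E
```

```text
[563.49674359 193.00964768  44.37331957] [-9.00009275e+01  3.55137778e-03  7.42373175e+00]
-11 [[355.6 211.8]]
-5 [[355.8 210.2]]
0 [[356.  208.9]]
5 [[356.3 207.5]]
11 [[356.5 205.9]]
rail1 tip ray z42 [567.8 193.   42. ]
200 12 [[353.8 216.8]]
200 42 [[355.  208.9]]
120 12 [[334.8 227.6]]
120 42 [[335.7 219.5]]
40 12 [[314.4 239.1]]
40 42 [[315.1 230.9]]
-40 12 [[292.5 251.4]]
-40 42 [[292.8 243.1]]
wrist tip [[277.65940238 236.68652316]] [array([[277.7, 224.4]]), array([[277.7, 248.7]])]
```

>>> servo_tool --targets '[{"wx": 0,"wy": 0,"wz": 0,"tx": -0.012,"ty": -0.0016,"tz": 0,"hand": 255},{"wx": 0,"wy": 0,"wz": 0,"tx": -0.012,"ty": -0.0016,"tz": -0.012,"hand": 255},{"wx": 0,"wy": 0,"wz": 0,"tx": -0.012,"ty": -0.0016,"tz": -0.012,"hand": 255}]'

```text
t: 6.15
tool_pos: [550.3, 191.1, 30.6]
ee_rot: [-90.0, 0.1, 7.4]
wrist_force: [-0.5, -0.1, -0.3]
width: 0.4
```

```bash
python3 - <<'E'
from h import *
s=sensors.observe();print(s["tool_pos"],s["wrist_force"])
f=viewer.grab_frame("wrist")
a=f["pixels"][180:300,200:480]; a=cv2.resize(a,None,fx=2.8,fy=2.8)
f=viewer.grab_frame("scene"); print(proj(f,s["tool_pos"]-[0,0,11]))
b=f["pixels"][170:270,290:420]; b=cv2.resize(b,None,fx=6,fy=6,interpolation=cv2.INTER_CUBIC)
cv2.imwrite("pics/i_w.png",a);cv2.imwrite("pics/i_s.png",b)
E
```

```text
[550.26356696 191.13799646  30.57520734] [-0.5047252  -0.06105428 -0.26748962]
[[351.72178554 213.36151958]]
```

View pics/i_w.png

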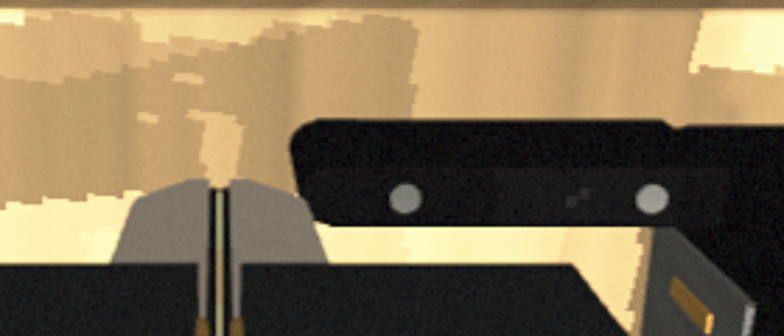

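View pics/i_s.png

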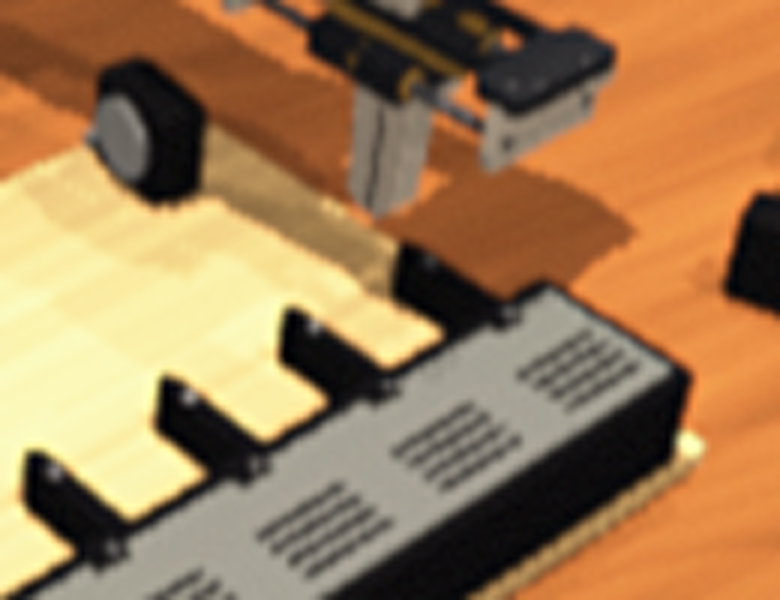

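>>> servo_tool --targets '[{"wx": 0,"wy": 0,"wz": 0,"tx": -0.003,"ty": -0.0004,"tz": -0.002,"hand": 255},{"wx": 0,"wy": 0,"wz": 0,"tx": -0.003,"ty": -0.0004,"tz": -0.004,"hand": 255}]'

```text
t: 6.45
tool_pos: [548.3, 191.0, 28.4]
ee_rot: [-90.0, -0.0, 7.4]
wrist_force: [0.1, 0.6, 0.0]
width: 0.8
```

>>> servo_tool --targets '[{"wx": 0,"wy": 0,"wz": 0,"tx": 0,"ty": 0,"tz": -0.002,"hand": 255}]'

```text
t: 6.55
tool_pos: [548.5, 191.0, 26.3]
ee_rot: [-90.0, -0.0, 7.4]
wrist_force: [0.3, 1.4, 0.2]
width: 0.4
```

>>> servo_tool --targets '[{"wx": 0,"wy": 0,"wz": 0,"tx": 0,"ty": 0,"tz": -0.002,"hand": 255}]'

```text
t: 6.65
tool_pos: [548.5, 191.0, 24.3]
ee_rot: [-90.0, -0.0, 7.4]
wrist_force: [0.1, 0.2, -0.3]
width: 0.5
```

>>> servo_tool --targets '[{"wx": 0,"wy": 0,"wz": 0,"tx": 0,"ty": 0,"tz": -0.002,"hand": 255}]'

```text
t: 6.75
tool_pos: [548.5, 191.0, 22.2]
ee_rot: [-90.0, -0.0, 7.4]
wrist_force: [-0.9, -0.4, 0.1]
width: 0.5
```

>>> servo_tool --targets '[{"wx": 0,"wy": 0,"wz": 0,"tx": 0,"ty": 0,"tz": -0.002,"hand": 255}]'

```text
t: 6.85
tool_pos: [548.5, 191.0, 20.2]
ee_rot: [-90.0, 0.0, 7.4]
wrist_force: [0.4, -0.4, 0.6]
width: 0.2
```

>>> servo_tool --targets '[{"wx": 0,"wy": 0,"wz": 0,"tx": 0,"ty": 0,"tz": -0.002,"hand": 255}]'

```text
t: 6.95
tool_pos: [548.4, 191.0, 18.2]
ee_rot: [-90.0, 0.0, 7.4]
wrist_force: [-0.8, 0.1, 0.6]
width: 0.3
```

>>> servo_tool --targets '[{"wx": 0,"wy": 0,"wz": 0,"tx": 0,"ty": 0,"tz": -0.002,"hand": 255}]'

```text
t: 7.05
tool_pos: [548.5, 191.0, 16.2]
ee_rot: [-90.0, -0.0, 7.4]
wrist_force: [0.4, -0.3, -0.3]
width: 0.7
```

>>> servo_tool --targets '[{"wx": 0,"wy": 0,"wz": 0,"tx": 0,"ty": 0,"tz": -0.002,"hand": 255}]'

```text
t: 7.15
tool_pos: [548.4, 191.0, 14.2]
ee_rot: [-90.0, -0.0, 7.4]
wrist_force: [-0.5, 1.0, 0.1]
width: 0.6
```

>>> servo_tool --targets '[{"wx": 0,"wy": 0,"wz": 0,"tx": 0,"ty": 0,"tz": -0.002,"hand": 255}]'

```text
t: 7.25
tool_pos: [548.4, 191.0, 12.2]
ee_rot: [-90.0, 0.0, 7.4]
wrist_force: [0.1, -0.2, -0.4]
width: 0.2
```

```bash
python3 - <<'E'
from h import *
s=sensors.observe();print(s["tool_pos"],s["wrist_force"])
f=viewer.grab_frame("wrist")
a=f["pixels"][150:300,180:480]; a=cv2.resize(a,None,fx=2.6,fy=2.6)
f=viewer.grab_frame("scene"); print(proj(f,s["tool_pos"]-[0,0,11]))
b=f["pixels"][150:270,290:420]; b=cv2.resize(b,None,fx=5,fy=5,interpolation=cv2.INTER_CUBIC)
cv2.imwrite("pics/j_w.png",a);cv2.imwrite("pics/j_s.png",b)
E
```

```text
[548.40024479 190.99991899  12.18669287] [ 0.11936496 -0.24934921 -0.4178515 ]
[[350.60854114 217.8438994 ]]
```

View pics/j_w.png

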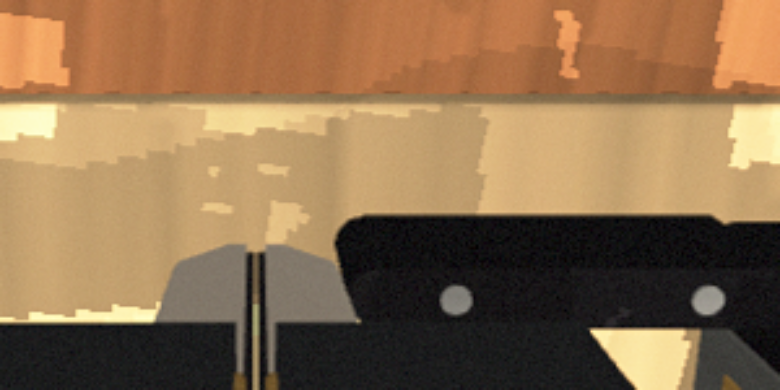

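View pics/j_s.png

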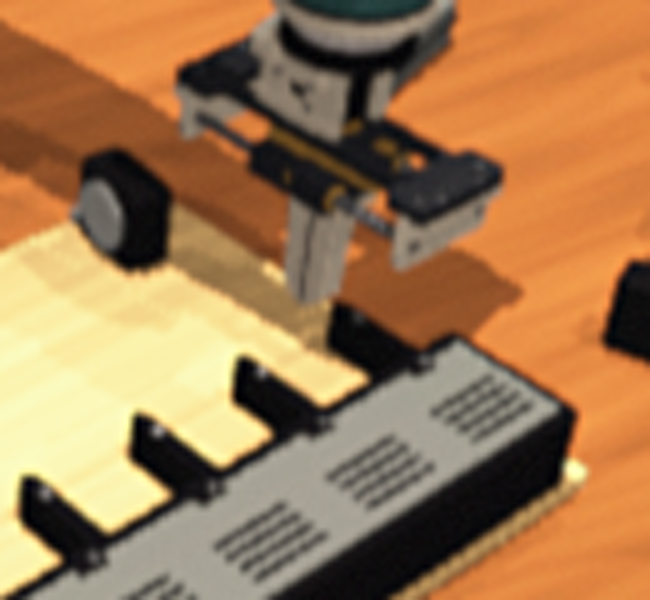

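>>> servo_tool --targets '[{"wx": 0,"wy": 0,"wz": 0,"tx": 0,"ty": 0,"tz": -0.002,"hand": 255},{"wx": 0,"wy": 0,"wz": 0,"tx": 0.001,"ty": 0.0001,"tz": -0.004,"hand": 255},{"wx": 0,"wy": 0,"wz": 0,"tx": 0.003,"ty": 0.0004,"tz": -0.004,"hand": 255}]'

```text
t: 7.65
tool_pos: [551.2, 191.3, 8.0]
ee_rot: [-90.0, 0.0, 7.4]
wrist_force: [-5.6, -0.6, -0.4]
width: 0.7
```

>>> servo_tool --targets '[{"wx": 0,"wy": 0,"wz": 0,"tx": 0.0015,"ty": 0.0002,"tz": 0,"hand": 255}]'

```text
t: 7.75
tool_pos: [551.8, 191.4, 7.8]
ee_rot: [-90.0, 0.2, 7.4]
wrist_force: [-15.4, -2.3, 4.4]
width: -0.1
```

>>> servo_tool --targets '[{"wx": 0,"wy": 0,"wz": 0,"tx": 0.0015,"ty": 0.0002,"tz": 0,"hand": 255}]'

```text
t: 7.85
tool_pos: [552.1, 191.5, 7.6]
ee_rot: [-90.0, 0.4, 7.4]
wrist_force: [-27.2, -4.2, 9.2]
width: 0.4
```

>>> servo_tool --targets '[{"wx": 0,"wy": 0,"wz": 0,"tx": 0.0015,"ty": 0.0002,"tz": 0,"hand": 255}]'

```text
t: 7.95
tool_pos: [552.4, 191.5, 7.4]
ee_rot: [-90.0, 0.5, 7.4]
wrist_force: [-36.9, -6.1, 15.9]
width: 0.9
```

Touch on rail 1 is clear (−5.6 N at TCP x≈551.0). Backing off and moving one pitch to rail 2.

>>> servo_tool --targets '[{"wx": 0,"wy": 0,"wz": 0,"tx": -0.012,"ty": -0.0016,"tz": 0,"hand": 255},{"wx": 0,"wy": 0,"wz": 0,"tx": -0.007,"ty": -0.041,"tz": 0,"hand": 255},{"wx": 0,"wy": 0,"wz": 0,"tx": -0.002,"ty": -0.081,"tz": 0,"hand": 255},{"wx": 0,"wy": 0,"wz": 0,"tx": -0.002,"ty": -0.081,"tz": 0,"hand": 255},{"wx": 0,"wy": 0,"wz": 0,"tx": -0.001,"ty": -0.0809,"tz": 0,"hand": 255}]'

```text
t: 8.45
tool_pos: [555.1, 110.6, 8.6]
ee_rot: [-90.0, -0.0, 7.3]
wrist_force: [0.4, 1.0, -0.4]
width: 0.4
```

>>> servo_tool --targets '[{"wx": 0,"wy": 0,"wz": 0,"tx": 0.002,"ty": 0.0015,"tz": 0,"hand": 255},{"wx": 0,"wy": 0,"wz": 0,"tx": 0.004,"ty": 0.0015,"tz": 0,"hand": 255}]'

```text
t: 8.65
tool_pos: [559.1, 113.6, 8.4]
ee_rot: [-90.0, -0.0, 7.5]
wrist_force: [0.1, -0.5, 0.2]
width: 0.8
```

>>> servo_tool --targets '[{"wx": 0,"wy": 0,"wz": 0,"tx": 0.001,"ty": 0.0001,"tz": 0,"hand": 255}]'

```text
t: 8.75
tool_pos: [560.1, 113.5, 8.3]
ee_rot: [-90.0, 0.0, 7.5]
wrist_force: [-0.2, 0.7, 0.1]
width: 0.8
```

>>> servo_tool --targets '[{"wx": 0,"wy": 0,"wz": 0,"tx": 0.001,"ty": 0.0001,"tz": 0,"hand": 255}]'

```text
t: 8.85
tool_pos: [560.9, 113.4, 8.3]
ee_rot: [-90.0, 0.0, 7.5]
wrist_force: [-2.0, 0.4, 0.6]
width: 0.5
```

>>> servo_tool --targets '[{"wx": 0,"wy": 0,"wz": 0,"tx": 0.0007,"ty": 0.0001,"tz": 0,"hand": 255}]'

```text
t: 8.95
tool_pos: [561.4, 113.3, 8.2]
ee_rot: [-90.0, 0.0, 7.4]
wrist_force: [-3.8, -0.2, 0.2]
width: 0.4
```

>>> servo_tool --targets '[{"wx": 0,"wy": 0,"wz": 0,"tx": 0.0007,"ty": 0.0001,"tz": 0,"hand": 255}]'

```text
t: 9.05
tool_pos: [561.7, 113.2, 8.1]
ee_rot: [-90.0, 0.1, 7.4]
wrist_force: [-7.3, 1.6, 1.3]
width: 0.3
```

>>> servo_tool --targets '[{"wx": 0,"wy": 0,"wz": 0,"tx": -0.008,"ty": -0.001,"tz": 0,"hand": 255},{"wx": 0,"wy": 0,"wz": 0,"tx": -0.003,"ty": -0.04,"tz": 0,"hand": 255},{"wx": 0,"wy": 0,"wz": 0,"tx": 0.002,"ty": -0.08,"tz": 0,"hand": 255},{"wx": 0,"wy": 0,"wz": 0,"tx": 0.0035,"ty": -0.08,"tz": 0,"hand": 255},{"wx": 0,"wy": 0,"wz": 0,"tx": 0.005,"ty": -0.0795,"tz": 0,"hand": 255},{"wx": 0,"wy": 0,"wz": 0,"tx": 0.0065,"ty": -0.0792,"tz": 0,"hand": 255}]'

```text
t: 9.65
tool_pos: [568.8, 34.3, 8.5]
ee_rot: [-90.0, -0.0, 7.4]
wrist_force: [0.0, -0.4, -0.0]
width: 0.8
```

>>> servo_tool --targets '[{"wx": 0,"wy": 0,"wz": 0,"tx": 0.0015,"ty": 0.0002,"tz": 0,"hand": 255}]'

```text
t: 9.75
tool_pos: [570.3, 34.9, 8.4]
ee_rot: [-90.0, -0.0, 7.5]
wrist_force: [-0.1, 0.0, 0.6]
width: 0.6
```

Rail 2 was touched (−7 N). Now rail 3, with contact expected at x≈571.5.

>>> servo_tool --targets '[{"wx": 0,"wy": 0,"wz": 0,"tx": 0.001,"ty": 0.0001,"tz": 0,"hand": 255}]'

```text
t: 9.85
tool_pos: [571.3, 34.9, 8.3]
ee_rot: [-90.0, 0.0, 7.5]
wrist_force: [-2.2, 0.2, 0.2]
width: 0.8
```

>>> servo_tool --targets '[{"wx": 0,"wy": 0,"wz": 0,"tx": 0.0008,"ty": 0.0001,"tz": 0,"hand": 255}]'

```text
t: 9.95
tool_pos: [571.7, 34.8, 8.2]
ee_rot: [-90.0, 0.1, 7.5]
wrist_force: [-6.5, 0.8, 1.5]
width: 0.5
```

>>> servo_tool --targets '[{"wx": 0,"wy": 0,"wz": 0,"tx": 0.0007,"ty": 0.0001,"tz": 0,"hand": 255}]'

```text
t: 10.05
tool_pos: [572.1, 34.8, 8.1]
ee_rot: [-90.0, 0.1, 7.5]
wrist_force: [-9.4, 1.6, 3.2]
width: 0.3
```

Rails 1, 2 and 3 have each been touched in order, on a consistent line at yaw 7.4°. Port 3 is the gap just to the right. Next, round to the right side of the loose pack.

>>> servo_tool --targets '[{"wx": 0,"wy": 0,"wz": 0,"tx": -0.015,"ty": -0.002,"tz": 0,"hand": 255},{"wx": 0,"wy": 0,"wz": 0,"tx": -0.02,"ty": -0.003,"tz": 0.048,"hand": 255},{"wx": 0,"wy": 0,"wz": 0,"tx": -0.02,"ty": -0.003,"tz": 0.095,"hand": 255},{"wx": 0,"wy": 0,"wz": 6,"tx": -0.05,"ty": -0.262,"tz": 0.105,"hand": 132},{"wx": 0,"wy": 0,"wz": 13.5,"tx": -0.05,"ty": -0.262,"tz": 0.105,"hand": 132},{"wx": 0,"wy": 0,"wz": 13.5,"tx": -0.05,"ty": -0.262,"tz": 0.105,"hand": 132},{"wx": 0,"wy": 0,"wz": 13.5,"tx": -0.05,"ty": -0.262,"tz": 0.105,"hand": 132},{"wx": 0,"wy": 0,"wz": 13.5,"tx": -0.05,"ty": -0.262,"tz": 0.105,"hand": 132},{"wx": 0,"wy": 0,"wz": 13.5,"tx": -0.05,"ty": -0.262,"tz": 0.105,"hand": 132},{"wx": 0,"wy": 0,"wz": 13.5,"tx": -0.05,"ty": -0.262,"tz": 0.105,"hand": 132}]'

```text
t: 11.05
tool_pos: [522.6, -229.1, 113.3]
ee_rot: [-90.0, 0.0, 20.8]
wrist_force: [0.5, 1.1, -0.6]
width: 44.2
```

```bash
python3 - <<'E'
from h import *
s=sensors.observe();print(s["tool_pos"],s["ee_rot"],s["width"]);np.savez("k.npz",p=s["tool_pos"],r=s["ee_rot"])
cv2.imwrite("pics/k_w.png",viewer.grab_frame("wrist")["pixels"])
E
```

```text
[ 522.58202926 -229.05708709  113.28961847] [-8.99966965e+01  2.70351001e-03  2.07811941e+01] 44.21179990832145
```

View pics/k_w.png

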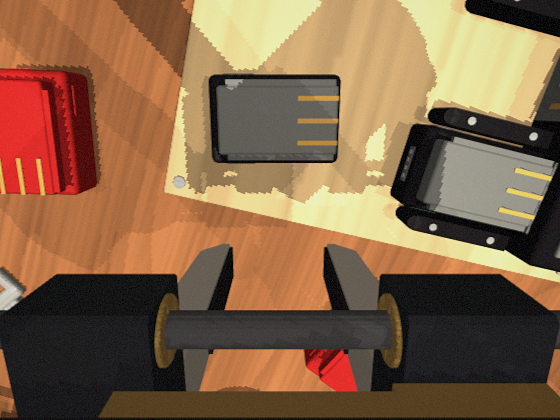

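```bash
python3 - <<'E'
from h import *
k=np.load("k.npz");f=viewer.grab_frame("wrist");T=wT(f,k["p"],k["r"])
P=ray(f,[(210,75),(340,75),(339,162),(211,162)],46,T);print(P.round(1)); print(P.mean(0), np.linalg.norm(P[1]-P[0]),np.linalg.norm(P[2]-P[1]), np.degrees(np.arctan2(*(P[1]-P[0])[[1,0]])))
print((P.mean(0)-k["p"])@Ro.from_euler("xyz",k["r"],degrees=True).as_matrix())
E
```

```text
[[ 447.  -157.2   46. ]
 [ 528.1 -126.5   46. ]
 [ 550.4 -180.1   46. ]
 [ 465.7 -212.3   46. ]]
[ 497.79522272 -169.02937928   46.        ] 86.66204698318549 58.13786317557485 20.777226597309074
[-1.87321856 67.29344976 64.9129179 ]
```

The pack is at (275,118), square to the hand, with its centre 65 mm left of the TCP. Measured 87×58 mm against the stated 90×60. The fingers straddle clear board.

>>> servo_tool --targets '[{"wx": 0,"wy": 0,"wz": 0,"tx": 0.0,"ty": 0,"tz": -0.05,"hand": 132},{"wx": 0,"wy": 0,"wz": 0,"tx": 0.0,"ty": 0,"tz": -0.09,"hand": 132},{"wx": 0,"wy": 0,"wz": 0,"tx": 0.0,"ty": 0,"tz": -0.105,"hand": 132},{"wx": 0,"wy": 0,"wz": 0,"tx": 0.0,"ty": 0,"tz": -0.108,"hand": 132},{"wx": 0,"wy": 0,"wz": 0,"tx": -0.0036,"ty": 0.0093,"tz": -0.108,"hand": 132}]'

```text
t: 11.65
tool_pos: [520.1, -218.3, 6.7]
ee_rot: [-90.1, -0.0, 20.9]
wrist_force: [-0.5, 0.4, 1.5]
width: 44.9
```

```bash
python3 - <<'E'
from h import *
s=sensors.observe();print(s["tool_pos"],s["ee_rot"],s["width"],s["wrist_force"])
cv2.imwrite("pics/l_w.png",viewer.grab_frame("wrist")["pixels"])
a=viewer.grab_frame("scene")["pixels"][140:340,150:360];cv2.imwrite("pics/l_s.png",cv2.resize(a,None,fx=2.9,fy=2.9))
E
```

```text
[ 520.09099563 -218.27420334    6.67747916] [-9.00512874e+01 -4.48531934e-02  2.09342788e+01] 44.8753902653694 [-0.52933298  0.42648113  1.53650233]
```

View pics/l_w.png

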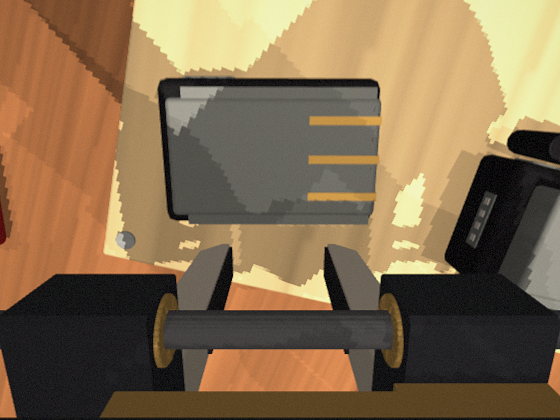

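View pics/l_s.png

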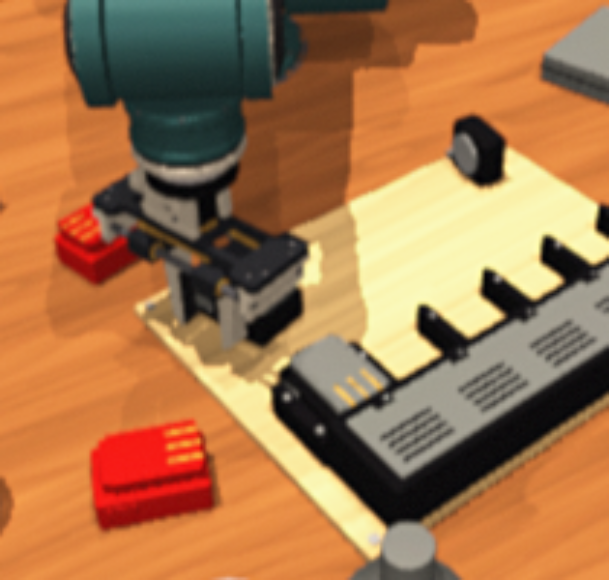

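>>> servo_tool --targets '[{"wx": 0,"wy": 0,"wz": 0,"tx": -0.003,"ty": 0.0075,"tz": -0.002,"hand": 132},{"wx": 0,"wy": 0,"wz": 0,"tx": -0.0048,"ty": 0.0125,"tz": -0.002,"hand": 132},{"wx": 0,"wy": 0,"wz": 0,"tx": -0.006,"ty": 0.0155,"tz": -0.002,"hand": 132},{"wx": 0,"wy": 0,"wz": 0,"tx": -0.007,"ty": 0.018,"tz": -0.002,"hand": 132}]'

```text
t: 12.15
tool_pos: [512.5, -200.4, 4.0]
ee_rot: [-90.1, -0.0, 20.9]
wrist_force: [0.8, -2.6, 2.0]
width: 45.0
```

>>> servo_tool --targets '[{"wx": 0,"wy": 0,"wz": -1.0,"tx": -0.002,"ty": 0.008,"tz": 0,"hand": 132},{"wx": 0,"wy": 0,"wz": -2.5,"tx": -0.004,"ty": 0.018,"tz": 0,"hand": 132},{"wx": 0,"wy": 0,"wz": -4,"tx": -0.006,"ty": 0.029,"tz": 0,"hand": 132},{"wx": 0,"wy": 0,"wz": -5.5,"tx": -0.0085,"ty": 0.04,"tz": 0,"hand": 132},{"wx": 0,"wy": 0,"wz": -7,"tx": -0.011,"ty": 0.051,"tz": 0,"hand": 132},{"wx": 0,"wy": 0,"wz": -8.5,"tx": -0.013,"ty": 0.062,"tz": 0,"hand": 132},{"wx": 0,"wy": 0,"wz": -10,"tx": -0.015,"ty": 0.072,"tz": 0,"hand": 132},{"wx": 0,"wy": 0,"wz": -11,"tx": -0.0165,"ty": 0.08,"tz": 0,"hand": 132},{"wx": 0,"wy": 0,"wz": -12,"tx": -0.0175,"ty": 0.086,"tz": 0,"hand": 132},{"wx": 0,"wy": 0,"wz": -12.5,"tx": -0.018,"ty": 0.09,"tz": 0,"hand": 132}]'

```text
t: 13.15
tool_pos: [494.1, -109.9, 3.4]
ee_rot: [-90.0, 0.0, 8.4]
wrist_force: [0.3, -2.7, 2.4]
width: 45.0
```

```bash
python3 - <<'E'
from h import *
s=sensors.observe();print(s["tool_pos"],s["ee_rot"],s["width"],s["wrist_force"])
cv2.imwrite("pics/m_w.png",viewer.grab_frame("wrist")["pixels"])
E
```

```text
[ 494.07256862 -109.94219074    3.43124375] [-9.00043272e+01  3.69951997e-03  8.36668126e+00] 44.95316236704769 [ 0.29699557 -2.73796075  2.3648198 ]
```

View pics/m_w.png

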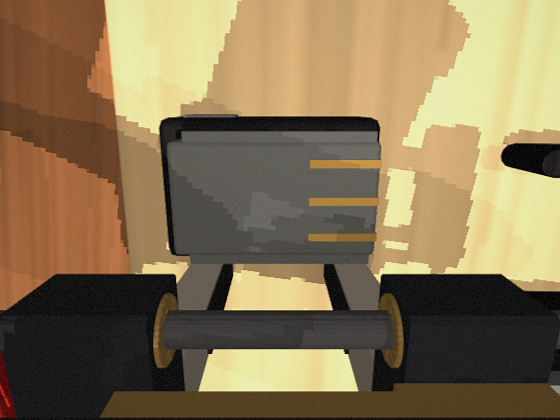

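```bash
cat >> h.py <<'E'
C=np.array([575.4,-7.0]);th=np.radians(7.4);RD=np.array([[np.cos(th),-np.sin(th)],[np.sin(th),np.cos(th)]])
dock=lambda P:(np.atleast_2d(P)[:,:2]-C)@RD
world=lambda D:np.atleast_2d(D)@RD.T+C
E
python3 - <<'E'
from h import *
s=sensors.observe();f=viewer.grab_frame("wrist");T=wT(f,s["tool_pos"],s["ee_rot"])
print(dock(s["tool_pos"]))
for z in (12,46): print(z,dock(ray(f,[(165,118),(270,117),(375,118),(160,180),(380,180)],z,T)).round(1).tolist())
print(dock(ray(f,[(185,258),(372,258),(168,145),(380,145)],62,T)).round(1).tolist())
E
```

```text
[[-93.89483187 -91.27828128]]
12 [[-149.5, -24.4], [-98.7, -23.1], [-47.9, -22.7], [-154.0, -54.9], [-42.8, -53.1]]
46 [[-139.3, -23.5], [-98.0, -22.5], [-56.8, -22.2], [-142.9, -48.3], [-52.6, -46.8]]
[[-130.1, -75.8], [-57.5, -74.6], [-134.0, -32.5], [-58.3, -31.2]]
```

>>> servo_tool --targets '[{"wx": 0,"wy": 0,"wz": -0.3,"tx": -0.001,"ty": 0.008,"tz": 0,"hand": 132},{"wx": 0,"wy": 0,"wz": -0.6,"tx": -0.0025,"ty": 0.019,"tz": 0,"hand": 132},{"wx": 0,"wy": 0,"wz": -0.9,"tx": -0.004,"ty": 0.03,"tz": 0,"hand": 132},{"wx": 0,"wy": 0,"wz": -1,"tx": -0.0052,"ty": 0.04,"tz": 0,"hand": 132},{"wx": 0,"wy": 0,"wz": -1,"tx": -0.0062,"ty": 0.048,"tz": 0,"hand": 132},{"wx": 0,"wy": 0,"wz": -1,"tx": -0.0067,"ty": 0.0515,"tz": 0,"hand": 132},{"wx": 0,"wy": 0,"wz": -1,"tx": -0.0068,"ty": 0.0525,"tz": 0,"hand": 132},{"wx": 0,"wy": 0,"wz": -1,"tx": -0.0068,"ty": 0.0525,"tz": 0,"hand": 132}]'

```text
t: 14.05
tool_pos: [487.4, -57.8, 3.4]
ee_rot: [-90.0, 0.0, 7.4]
wrist_force: [0.2, 0.0, 0.0]
width: 44.8
```

```bash
python3 - <<'E'
from h import *
s=sensors.observe();print(s["tool_pos"],s["ee_rot"],s["wrist_force"],dock(s["tool_pos"]));np.savez("n.npz",p=s["tool_pos"],r=s["ee_rot"])
cv2.imwrite("pics/n_w.png",viewer.grab_frame("wrist")["pixels"])
E
```

```text
[487.40944084 -57.76021276   3.37517928] [-8.99886132e+01  2.95651498e-03  7.43532547e+00] [0.20120219 0.00952499 0.01212652] [[-93.79539196 -39.00464263]]
```

View pics/n_w.png

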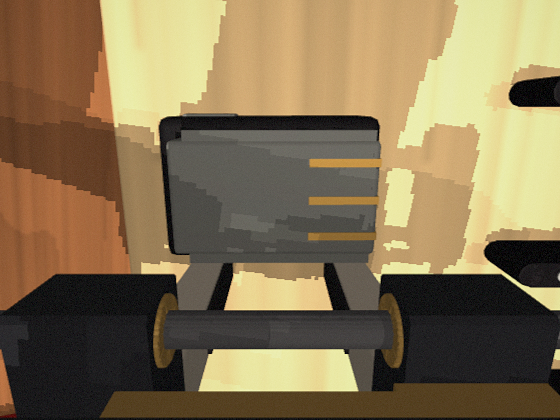

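```bash
python3 - <<'E'
from h import *
k=np.load("n.npz");f=viewer.grab_frame("wrist");T=wT(f,k["p"],k["r"])
print("packL z46",dock(ray(f,[(185,117),(270,116.5),(360,117)],46,T)).round(1).tolist())
print("step",dock(ray(f,[(200,254),(360,254),(200,141),(360,141)],62,T)).round(1).tolist())
for y in (46,40,34,-34,-40,-46): print(y,[proj(f,np.r_[world([22,y])[0],z],T).round(0)[0].tolist() for z in (12,42)])
a=cv2.imread("pics/n_w.png")[60:300,420:560];cv2.imwrite("pics/n_c.png",cv2.resize(a,None,fx=3,fy=2.5))
E
```

```text
packL z46 [[-130.2, 29.8], [-96.8, 30.1], [-61.5, 29.9]]
step [[-123.8, -21.3], [-61.9, -21.3], [-121.5, 21.9], [-64.5, 21.9]]
46 [[523.0, 81.0], [573.0, 75.0]]
40 [[521.0, 94.0], [570.0, 91.0]]
34 [[519.0, 107.0], [567.0, 106.0]]
-34 [[497.0, 240.0], [535.0, 263.0]]
-40 [[495.0, 251.0], [533.0, 276.0]]
-46 [[493.0, 261.0], [531.0, 288.0]]
```

View pics/n_c.png

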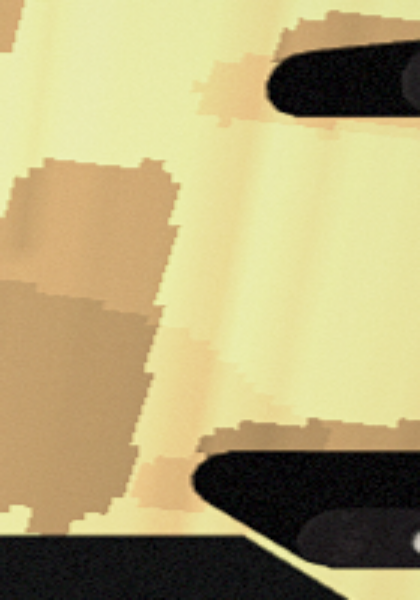

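The pack is centred on port 3 within about 0.5 mm, and the rail edges at rows 107 and 240 match the predictions. I'll withdraw, turn the hand and go behind the pack.

>>> servo_tool --targets '[{"wx": 0,"wy": 0,"wz": 0,"tx": 0.002,"ty": -0.018,"tz": 0,"hand": 132},{"wx": 0,"wy": 0,"wz": 0,"tx": 0.002,"ty": -0.018,"tz": 0.046,"hand": 132},{"wx": 0,"wy": 0,"wz": 0,"tx": 0.002,"ty": -0.018,"tz": 0.092,"hand": 200},{"wx": 0,"wy": 0,"wz": -8.5,"tx": -0.02,"ty": -0.01,"tz": 0.1,"hand": 200},{"wx": 0,"wy": 0,"wz": -17,"tx": -0.05,"ty": 0.01,"tz": 0.1,"hand": 200},{"wx": 0,"wy": 0,"wz": -25.5,"tx": -0.09,"ty": 0.0275,"tz": 0.1,"hand": 200},{"wx": 0,"wy": 0,"wz": -34,"tx": -0.09,"ty": 0.0275,"tz": 0.1,"hand": 200},{"wx": 0,"wy": 0,"wz": -42.5,"tx": -0.09,"ty": 0.0275,"tz": 0.1,"hand": 200},{"wx": 0,"wy": 0,"wz": -51,"tx": -0.09,"ty": 0.0275,"tz": 0.1,"hand": 200},{"wx": 0,"wy": 0,"wz": -59.5,"tx": -0.09,"ty": 0.0275,"tz": 0.1,"hand": 200}]'

```text
t: 15.15
tool_pos: [397.4, -30.5, 103.6]
ee_rot: [-90.0, -0.0, -52.4]
wrist_force: [-1.1, -0.1, 0.5]
width: 20.3
```

>>> servo_tool --targets '[{"wx": 0,"wy": 0,"wz": -8.5,"tx": 0,"ty": 0,"tz": 0,"hand": 200},{"wx": 0,"wy": 0,"wz": -17,"tx": 0,"ty": 0,"tz": 0,"hand": 200},{"wx": 0,"wy": 0,"wz": -25.5,"tx": 0,"ty": 0,"tz": 0,"hand": 200},{"wx": 0,"wy": 0,"wz": -30.5,"tx": 0,"ty": 0,"tz": 0,"hand": 200},{"wx": 0,"wy": 0,"wz": -30.5,"tx": 0,"ty": 0,"tz": 0,"hand": 200}]'

```text
t: 15.65
tool_pos: [397.4, -30.6, 103.4]
ee_rot: [-90.0, 0.0, -82.7]
wrist_force: [-1.3, 0.5, -0.4]
width: 20.0
```

```bash
python3 - <<'E'
from h import *
s=sensors.observe();print(s["tool_pos"],s["ee_rot"],s["width"],s["wrist_force"],dock(s["tool_pos"]));np.savez("o.npz",p=s["tool_pos"],r=s["ee_rot"])
cv2.imwrite("pics/o_w.png",viewer.grab_frame("wrist")["pixels"])
E
```

```text
[397.44209211 -30.56962549 103.40850156] [-8.99982082e+01  6.06786620e-03 -8.26842636e+01] 20.009190950126552 [-1.25403656  0.48754645 -0.39789716] [[-179.51138935   -0.45312299]]
```

View pics/o_w.png

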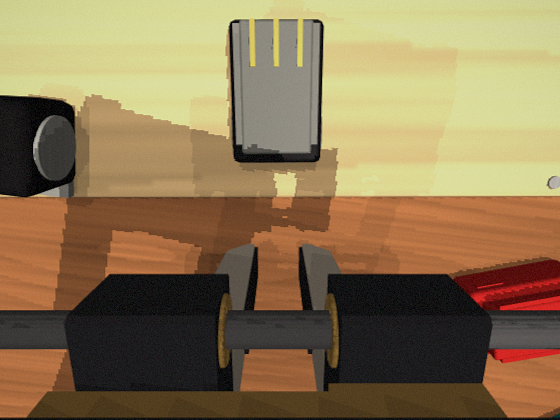

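>>> servo_tool --targets '[{"wx": 0,"wy": 0,"wz": 0,"tx": 0,"ty": 0,"tz": -0.045,"hand": 200},{"wx": 0,"wy": 0,"wz": 0,"tx": 0,"ty": 0,"tz": -0.085,"hand": 200},{"wx": 0,"wy": 0,"wz": 0,"tx": 0.001,"ty": 0,"tz": -0.1,"hand": 200},{"wx": 0,"wy": 0,"wz": 0,"tx": 0.01,"ty": 0.0015,"tz": -0.1,"hand": 200},{"wx": 0,"wy": 0,"wz": 0,"tx": 0.02,"ty": 0.0028,"tz": -0.1,"hand": 200},{"wx": 0,"wy": 0,"wz": 0,"tx": 0.025,"ty": 0.0036,"tz": -0.1,"hand": 200},{"wx": 0,"wy": 0,"wz": 0,"tx": 0.03,"ty": 0.0043,"tz": -0.1,"hand": 200}]'

```text
t: 16.4
tool_pos: [428.5, -26.1, 4.5]
ee_rot: [-90.0, -0.0, -82.5]
wrist_force: [-2.8, 0.1, 3.0]
width: 20.4
```

```bash
python3 - <<'E'
from h import *
s=sensors.observe();print(s["tool_pos"],s["ee_rot"],s["width"],s["wrist_force"],dock(s["tool_pos"]));np.savez("p.npz",p=s["tool_pos"],r=s["ee_rot"])
cv2.imwrite("pics/p_w.png",viewer.grab_frame("wrist")["pixels"])
E
```

```text
[428.53178643 -26.07441652   4.48401475] [-8.99539563e+01 -1.77280526e-02 -8.25351643e+01] 20.3969267690082 [-2.78191344  0.13934551  3.0131975 ] [[-1.48101673e+02  4.30380413e-04]]
```

View pics/p_w.png

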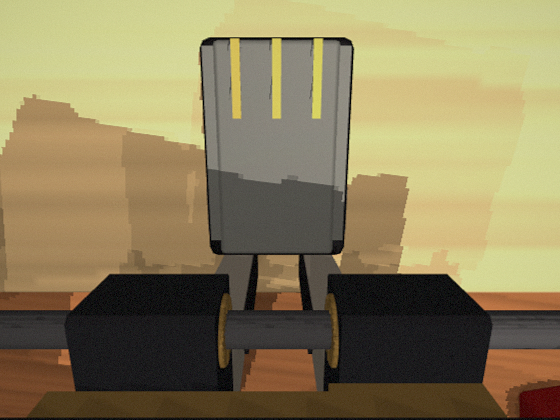

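>>> servo_tool --targets '[{"wx": 0,"wy": 0,"wz": 0,"tx": 0.008,"ty": 0.001,"tz": 0,"hand": 200},{"wx": 0,"wy": 0,"wz": 0,"tx": 0.018,"ty": 0.0023,"tz": 0,"hand": 200},{"wx": 0,"wy": 0,"wz": 0,"tx": 0.029,"ty": 0.0038,"tz": 0,"hand": 200},{"wx": 0,"wy": 0,"wz": 0,"tx": 0.039,"ty": 0.005,"tz": 0,"hand": 200},{"wx": 0,"wy": 0,"wz": 0,"tx": 0.046,"ty": 0.006,"tz": 0,"hand": 200},{"wx": 0,"wy": 0,"wz": 0,"tx": 0.0495,"ty": 0.0064,"tz": 0,"hand": 200}]'

```text
t: 17.05
tool_pos: [477.5, -19.6, 3.2]
ee_rot: [-90.0, 0.0, -82.6]
wrist_force: [-3.0, -0.2, 1.5]
width: 20.1
```

```bash
python3 - <<'E'
from h import *
s=sensors.observe();print(s["tool_pos"],s["ee_rot"],s["width"],s["wrist_force"],dock(s["tool_pos"]))
cv2.imwrite("pics/q_w.png",viewer.grab_frame("wrist")["pixels"])
E
```

```text
[477.5382682  -19.57501195   3.19620003] [-9.00255821e+01  8.01359082e-03 -8.25693883e+01] 20.143361159473006 [-2.98314783 -0.15522456  1.47908092] [[-98.6662635    0.13388341]]
```

View pics/q_w.png

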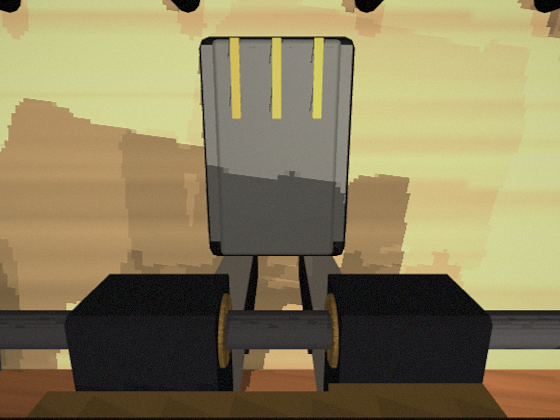

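Rails 3 and 4 show at columns 185 and 369 (midpoint 277) and the pack is centred at 277, so it is lined up. Pushing in.

>>> servo_tool --targets '[{"wx": 0,"wy": 0,"wz": 0,"tx": 0.007,"ty": 0.0009,"tz": 0,"hand": 200},{"wx": 0,"wy": 0,"wz": 0,"tx": 0.017,"ty": 0.0022,"tz": 0,"hand": 200},{"wx": 0,"wy": 0,"wz": 0,"tx": 0.027,"ty": 0.0035,"tz": 0,"hand": 200},{"wx": 0,"wy": 0,"wz": 0,"tx": 0.037,"ty": 0.0048,"tz": 0,"hand": 200},{"wx": 0,"wy": 0,"wz": 0,"tx": 0.047,"ty": 0.0061,"tz": 0,"hand": 200},{"wx": 0,"wy": 0,"wz": 0,"tx": 0.056,"ty": 0.0073,"tz": 0,"hand": 200},{"wx": 0,"wy": 0,"wz": 0,"tx": 0.062,"ty": 0.0081,"tz": 0,"hand": 200},{"wx": 0,"wy": 0,"wz": 0,"tx": 0.065,"ty": 0.0084,"tz": 0,"hand": 200}]'

```text
t: 17.9
tool_pos: [542.5, -11.2, 3.3]
ee_rot: [-90.0, 0.0, -82.6]
wrist_force: [-3.6, -0.0, 1.9]
width: 19.9
```

```bash
python3 - <<'E'
from h import *
s=sensors.observe();print(s["tool_pos"],s["ee_rot"],s["wrist_force"],dock(s["tool_pos"]))
cv2.imwrite("pics/r_w.png",viewer.grab_frame("wrist")["pixels"])
E
```

```text
[542.45186569 -11.21015      3.30773686] [-9.00115244e+01  2.64129631e-03 -8.25722346e+01] [-3.59796078e+00 -5.49110746e-04  1.88273074e+00] [[-33.21596343   0.06849027]]
```

View pics/r_w.png

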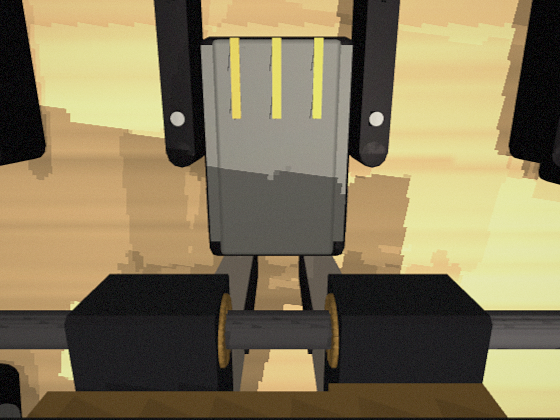

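>>> servo_tool --targets '[{"wx": 0,"wy": 0,"wz": 0,"tx": 0.006,"ty": 0.0008,"tz": 0,"hand": 200},{"wx": 0,"wy": 0,"wz": 0,"tx": 0.013,"ty": 0.0017,"tz": 0,"hand": 200},{"wx": 0,"wy": 0,"wz": 0,"tx": 0.018,"ty": 0.0023,"tz": 0,"hand": 200}]'

```text
t: 18.25
tool_pos: [560.4, -8.9, 3.4]
ee_rot: [-90.0, -0.0, -82.6]
wrist_force: [-2.7, 0.1, 0.5]
width: 20.0
```

>>> servo_tool --targets '[{"wx": 0,"wy": 0,"wz": 0,"tx": 0.003,"ty": 0.0004,"tz": 0,"hand": 200}]'

```text
t: 18.35
tool_pos: [563.4, -8.6, 3.4]
ee_rot: [-90.0, -0.0, -82.6]
wrist_force: [-2.9, 0.2, 1.6]
width: 20.0
```

>>> servo_tool --targets '[{"wx": 0,"wy": 0,"wz": 0,"tx": 0.002,"ty": 0.0003,"tz": 0,"hand": 200}]'

```text
t: 18.45
tool_pos: [565.2, -8.3, 3.4]
ee_rot: [-90.0, 0.0, -82.6]
wrist_force: [-2.8, -0.2, 1.5]
width: 19.9
```

>>> servo_tool --targets '[{"wx": 0,"wy": 0,"wz": 0,"tx": 0.0015,"ty": 0.0002,"tz": 0,"hand": 200}]'

```text
t: 18.55
tool_pos: [566.5, -8.1, 3.4]
ee_rot: [-90.0, 0.0, -82.6]
wrist_force: [-2.1, 0.2, 2.2]
width: 20.0
```

>>> servo_tool --targets '[{"wx": 0,"wy": 0,"wz": 0,"tx": 0.0015,"ty": 0.0002,"tz": 0,"hand": 200}]'

```text
t: 18.65
tool_pos: [568.0, -7.9, 3.4]
ee_rot: [-90.0, 0.0, -82.6]
wrist_force: [-1.9, -0.9, 1.0]
width: 20.4
```

>>> servo_tool --targets '[{"wx": 0,"wy": 0,"wz": 0,"tx": 0.0015,"ty": 0.0002,"tz": 0,"hand": 200}]'

```text
t: 18.75
tool_pos: [569.5, -7.7, 3.4]
ee_rot: [-90.0, -0.0, -82.6]
wrist_force: [-2.9, -0.5, 1.8]
width: 20.2
```

>>> servo_tool --targets '[{"wx": 0,"wy": 0,"wz": 0,"tx": 0.0015,"ty": 0.0002,"tz": 0,"hand": 200}]'

```text
t: 18.85
tool_pos: [571.0, -7.5, 3.4]
ee_rot: [-90.0, -0.0, -82.6]
wrist_force: [-1.4, -0.1, 0.9]
width: 20.2
```

>>> servo_tool --targets '[{"wx": 0,"wy": 0,"wz": 0,"tx": 0.0015,"ty": 0.0002,"tz": 0,"hand": 200}]'

```text
t: 18.95
tool_pos: [571.6, -7.4, 3.4]
ee_rot: [-90.1, 0.0, -82.6]
wrist_force: [-19.8, -3.0, 12.7]
width: 20.0
```

Sharp force rise at x≈571.3: the pack has stopped against the charger face. I'll hold, look, then back off.

>>> servo_tool --targets '[{"wx": 0,"wy": 0,"wz": 0,"tx": 0.0003,"ty": 0,"tz": 0,"hand": 200}]'

```text
t: 19.05
tool_pos: [571.6, -7.4, 3.4]
ee_rot: [-90.2, 0.0, -82.6]
wrist_force: [-16.4, -1.6, 12.3]
width: 20.0
```

>>> servo_tool --targets '[{"wx": 0,"wy": 0,"wz": 0,"tx": -0.005,"ty": -0.0006,"tz": 0,"hand": 200},{"wx": 0,"wy": 0,"wz": 0,"tx": -0.025,"ty": -0.0032,"tz": 0,"hand": 200},{"wx": 0,"wy": 0,"wz": 0,"tx": -0.06,"ty": -0.0078,"tz": 0.02,"hand": 200},{"wx": 0,"wy": 0,"wz": 0,"tx": -0.08,"ty": -0.01,"tz": 0.06,"hand": 200},{"wx": 0,"wy": 0,"wz": 0,"tx": -0.08,"ty": -0.01,"tz": 0.11,"hand": 200},{"wx": 0,"wy": 0,"wz": 0,"tx": -0.08,"ty": -0.01,"tz": 0.13,"hand": 200},{"wx": 0,"wy": 0,"wz": 0,"tx": -0.08,"ty": -0.01,"tz": 0.13,"hand": 200}]'

```text
t: 19.75
tool_pos: [494.2, -17.4, 137.2]
ee_rot: [-89.6, -0.1, -82.6]
wrist_force: [0.4, 0.7, -0.8]
width: 20.3
```

```bash
python3 - <<'E'
from h import *
s=sensors.observe();print(s["tool_pos"],s["ee_rot"],s["wrist_force"],dock(s["tool_pos"]));np.savez("s.npz",p=s["tool_pos"],r=s["ee_rot"])
cv2.imwrite("pics/s_w.png",viewer.grab_frame("wrist")["pixels"])
a=viewer.grab_frame("scene")["pixels"][140:340,150:430];cv2.imwrite("pics/s_s.png",cv2.resize(a,None,fx=2.8,fy=2.8))
E
```

```text
[494.19120604 -17.43289875 137.18179747] [-8.96415877e+01 -7.08502335e-02 -8.25825131e+01] [ 0.38396982  0.68824215 -0.83949902] [[-81.87613052   0.11333023]]
```

View pics/s_w.png

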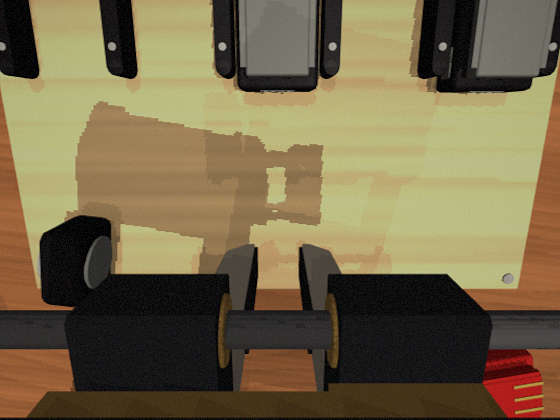

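View pics/s_s.png

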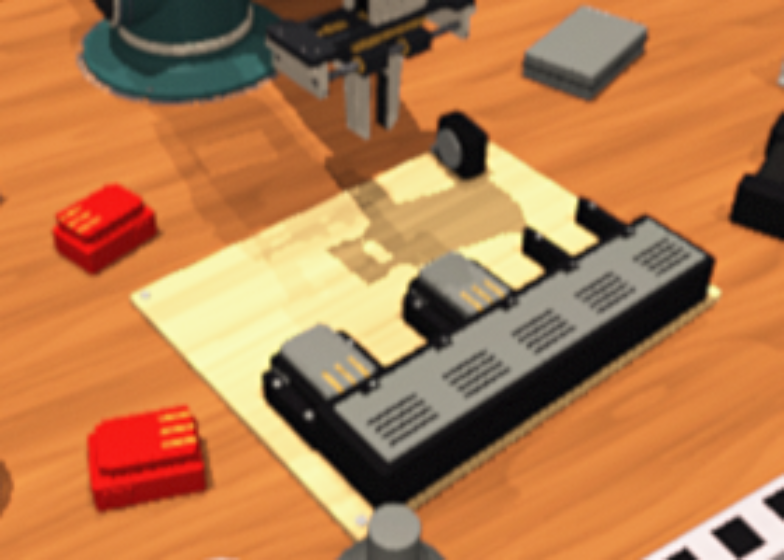

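The pack in port 3 has its rear edge at row 90, and the reference pack in port 5 is at row 91, so it is equally home. It sits squarely between rails 3 and 4, the hand is clear, and nothing else has moved. Handing in.

```bash
python3 - <<'E'
from rig import env,sensors
print(env.hand_in()); print(sensors.observe()["t"])
E
```

```text
the job is handed in; nothing more can be done
None
the job is handed in; nothing more can be done
```

The loose pack is home in the third port, and I handed the job in at about 20 s of the 69 s allowed.

**Counting:** A fingertip touched the front ends of rails 1, 2 and 3 in that order. The contacts peaked at about 37, 7 and 9 N, and the three points lie on one line at the dock's 7.4° yaw.

**Pushing:** Two fingers pushed the pack left until it stood centred before the gap to within about 0.5 mm. They then pushed it straight in from behind, at about 3 N, until the force jumped to about 20 N at the charger face.

**Last checks:**
- The pack stands squarely between rails 3 and 4. Its rear edge is at row 90 in the wrist view, level with the seated pack's at row 91.
- The hand is clear, and in the last views the tape measure, seated pack and red packs look undisturbed.

**What disagreed:**
- The fingertips are about 30 mm higher than the stated 11 mm ahead of the TCP. My first try at rail 1 passed over it without contact. I corrected the height from the camera views.
- The touch on rail 1 was firmer than I intended.
- The rail ends and charger face came out about 5 mm further in x than my first top-view estimate. The force at contact settled that.

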